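# Press a bearing cup square into a spindle housing

## Task

Stand the loose steel bearing cup in the bore of the aluminium spindle housing, flange up, and let go of it so that it rests on the jaws inside. Then drive it home with the shut fingertips, a few millimetres at a time on opposite sides of its rim in turn, so that it goes in square (it must never lean more than about 11 degrees) until its flange sits hard on the dark collar all round; the collar's height differs, so feel for it. Never push harder than about 25 N, not even when it bottoms; leave the cup alone when it is home.

Things in the scene. Friction and masses are not known exactly. Their poses are not given: they have to be found in the camera images.
- cup: Loose flanged bearing cup, bright steel, 0.16 to 0.26 kg, standing on the table flange up, 35 mm high; round, its yaw is of no account. Plug: 50 mm in diameter, 25 mm long, its foot tapers to 45 mm over 3 mm. Above it the flange: 60 mm in diameter, 10 mm high; grip it across the flange. Origin: centre of the plug's underside; z is its axis, up.
- cup_rim (a point): Centre of the cup's top, 35 mm above the cup's origin. The rim is a flat ring there, 46 to 60 mm in diameter, round a recess 5 mm deep. Push on the rim above a jaw, 24 to 28 mm off the axis.
- housing: Fixed spindle housing: aluminium block 100 x 100 mm on a dark foot plate 116 x 116 mm, 44 mm high in all, with a round bore 53 mm in diameter from above. Origin: centre of its underside, under the bore; x and y run parallel to the block's sides. Four small dark screw heads on top, 41 mm from the axis towards +x, +y, -x and -y, mark the jaws in the bore.
- housing_top (a point): Centre of the bore's mouth in the block's top face, 44 mm above the housing's origin, same axes. Round the mouth stands a dark fixed collar, 54 to 60 mm in diameter, 1.5 to 7.5 mm above the block (unknown). Home: flange on the collar, so the cup's origin lies 17.5 to 23.5 mm below this point and its rim 11.5 to 17.5 mm above it; there the resistance rises sharply, at one height all round.
- jaw_level (a point): On the bore's axis 14 mm below the mouth: the middle height of the tops of four brass jaws (each up to 1 mm off), 20 mm from the axis at +x, +y, -x, -y, on which the set-in cup stands. Each sinks by itself under 7 N and stays: pushing the rim over one jaw takes 7 to 18 N and tilts the cup (4 mm below its neighbours: 11 degrees); pushing in the middle or on both sides at once takes about 28 N.
There are look-alikes about, which are no part of the job. Leave any yellow look-alike of the cup alone.

How it is judged:
By the outcome, as a careful person would: the job done as asked, in the order asked, and still so for the second after the job is handed in, with the robot touching nothing.
It also fails if it takes over 72 s, if anything falls off the work surface, if the arm or the gripper's body presses on something with over 40 N, if the wrist force passes 120 N, or if a joint passes its speed limit or range.

## Robot

A 6-joint arm with a two-finger parallel gripper is mounted at the origin on a cart in front of the work surface, level with it; the furniture and walls round the work are solid. World frame = base frame: x ahead of the robot, y to its left, z up, the work surface at z = 0. Lengths are in m, angles in degrees, forces in N, time in s.
With the tool pointing down it reaches from about 0.25 to 0.725 m from the base axis. Payload 9.7 kg.
Tool frame: the origin (TCP) lies where the fingers leave the gripper's body, on its centre line; the fingertips stand 73 mm ahead of it and the grasp point (between the pads) lies 54 mm ahead of it; y points along the fingers, x is the direction in which the jaws open and shut, and the axes are right-handed (so a half turn about y gives the same grasp; the last joint's range is limited). The gripper opens to 85 mm and grips with 20 to 120 N. Pads are 22 mm wide; open, the fingers measure 114 mm over their backs; the gripper's body (76 mm by 85 mm) begins 54 mm behind the grasp point. The pads swing forward as they close: fully open they stand 13 mm farther back than shut.
Start: joints at [64.229, 4.979, 10.078, 95.1, 0, 90], TCP at [0.239, 0.495, 0.304] pointing down, gripper open.
Joint ranges: [-179.16, 179.16], [-48.56, 103.87], [-65.8, 70.77], [-126.05, 130.52], [-82.76, 87.17], [-180, 180]. Speed limits (degrees/s): [127.2, 127.2, 147.25, 180, 180, 180].

## Interface

Orientations are given as [roll, pitch, yaw] about the fixed x, y, z axes, in that order (R = Rz(yaw) Ry(pitch) Rx(roll)).
In Python, from workcell import sensors, imaging, bot, models gives the robot as it stands.
- The arm moves only by the tool arm_command, never from a script. Its argument "rows" is one flat list of numbers, 7 for each row, row after row: the shift along the tool's x, y, z in cm, then the turn, a rotation vector about the tool's x, y, z in degrees, then the gripper's target within -1 to 1 (fully open at 1, half-way at 0, shut at -1). A call has 1 to 12 rows; each row is the pose to reach, as a shift and turn from the pose commanded when the call began, along the tool's axes at that moment; what a row does not reach only later rows make up. A row lasts 1/12 s, in which the tool goes at most 41.7 mm and 7.16 degrees, less where a joint would pass 70% of its speed; a pose out of reach is approached as far as the arm can. A call with a gripper value outside its range is refused whole. The fingers move at their own pace and stop on an object; "force" is the grip in N (left out, the last holds). Time passes only in rows, so rows that repeat a pose let the fingers close. It gives the time, the measured TCP pose, the force and the opening at its end, in the units of the state.
- sensors.get_obs(): the state, without advancing time (a new reading comes with each control period).
- imaging.camera(name): name is "scene" or "top"; returns a dict with "pixels" (400x640x3 uint8, blue, green, red), "z_map" (400x640 float32, m along the optical axis (not along the pixel's ray), 0 where there is no reading), "camera_matrix" (3x3 intrinsics, pixels), "world_from_camera" (4x4, takes a point from camera to world coordinates). Camera axes: x right, y up, looking along -z (the intrinsics and any distortion apply to the point x, -y, -z); pixel columns grow to the right and rows downward; lengths in m; the calibration is good to about 2 mm. A picture is of the moment at which its call begins.
- bot.job_done(): hands the job in, once; it reports no verdict.
Trained networks look in the newest picture that a camera, given by its name, has taken for a name from the list of things; names that differ only in an ending like _2 or _b are one class to them, and where a whole thing is asked for, a point or a joint stands for the part that bears it (a point fixed in the world has none). Each returns a list of dicts, best first, with "conf" (0 to 1); they miss things now and then, are a little off and sometimes report something else, mostly with a low value. They report only what shows in the picture. A call takes as long as a camera call. They do not tell look-alikes from the thing itself.
- models.search_frame(thing, camera): "extent" ([centre column, centre row, width, height] in pixels, round what is visible of it).
- models.spot_point(thing, camera): "location" ([column, row] in pixels: a listed point, or the origin of a listed thing).
The state is a dict: "time": time; "q": joint angles; "qd": joint speeds; "joint_efforts": joint torques, N m; "ee_pos": TCP position; "tcp_rot": TCP orientation; "wrist_force": force on the tool from outside, world axes, zero at the start; "torque": the same for the moment, N m; "opening": finger opening in m.
Only numpy, scipy, OpenCV 4.12 (cv2) and the standard library are available. Lean on these libraries where they do the work, as an engineer would, in place of code of your own. Each camera call takes 0.05 s, during which the arm holds its last target.

## Working session

There is one attempt and no reset: what is moved stays moved. The work goes in short steps, Python scripts to look and compute and a tool call to move; the robot and the scene stay as the last step left them, time stands still between calls to the robot, and variables do not carry over. Pictures are saved under pics/ and viewed, and the job is handed in when it is done.

Besides the shell and the picture viewer there is one more tool, called after "Call:" in YAML: its name, and indented under it one key for each argument. arm_command: Moves the arm, as the interface text tells. Its arguments: {"type":"object","properties":{"rows":{"type":"array","items":{"type":"number"}},"force":{"type":"number"}},"required":["rows"]}

```bash
mkdir -p pics; ls; cat > h.py <<'E'
import numpy as np,cv2
from workcell import sensors,imaging,bot,models
def shot(name,fn):
    c=imaging.camera(name); cv2.imwrite('pics/'+fn,c['pixels']); return c
def world(c,u,v,z=None):
    K=c['camera_matrix'];d=c['z_map'][int(round(v)),int(round(u))] if z is None else z
    p=np.array([(u-K[0,2])/K[0,0]*d,-(v-K[1,2])/K[1,1]*d,-d,1]);return (c['world_from_camera']@p)[:3]
def onplane(c,u,v,h):
    a=world(c,u,v,0.5);b=world(c,u,v,1.0);t=(h-a[2])/(b[2]-a[2]);return a+t*(b-a)
E
python3 - <<'E'
from h import *
np.set_printoptions(precision=4,suppress=True)
o=sensors.get_obs();print({k:np.round(v,4) for k,v in o.items()})
for n in ['scene','top']:
    c=shot(n,n+'0.png');print(n,c.keys(),c['camera_matrix'],c['world_from_camera'])
    for t in ['cup','housing']:
        for r in models.search_frame(t,n): print(t,r)
    for t in ['cup_rim','housing_top']:
        for r in models.spot_point(t,n): print(t,r,world(c,*r['location']))
E
```

```text
pics
{'time': np.float64(0.0), 'q': array([64.2275,  5.0112, 10.0325, 95.0999, -0.0004, 90.0003]), 'qd': array([-0.0308,  0.0054, -0.0374, -0.0977,  0.1315, -0.0402]), 'joint_efforts': array([  0.0023, -52.0383,  46.4805,   0.016 ,   0.0001,  -0.    ]), 'ee_pos': array([0.2391, 0.4952, 0.3032]), 'tcp_rot': array([-90.0004,   0.0786,  64.2273]), 'wrist_force': array([ 0.9812, -0.7264, -0.6978]), 'torque': array([-0.0309,  0.0193,  0.0432]), 'opening': np.float64(0.0853)}
scene dict_keys(['pixels', 'z_map', 'camera_matrix', 'world_from_camera']) [[376.2721   0.     318.3471]
 [  0.     376.2721 198.6323]
 [  0.       0.       1.    ]] [[ 0.8244  0.3761 -0.423   0.1075]
 [-0.5659  0.5574 -0.6075 -0.2408]
 [ 0.0073  0.7402  0.6724  0.6393]
 [ 0.      0.      0.      1.    ]]
cup {'extent': [258.0, 197.9, 26.7, 24.4], 'conf': 0.89}
cup {'extent': [337.2, 249.3, 27.1, 27.6], 'conf': 0.85}
cup {'extent': [377.8, 224.7, 26.8, 26.7], 'conf': 0.63}
housing {'extent': [330.2, 189.8, 51.8, 41.6], 'conf': 0.73}
cup_rim {'location': [250.3, 194.4], 'conf': 0.9} [0.362  0.4144 0.0306]
cup_rim {'loc
[... 348 characters left out ...]
  0.       0.       1.    ]] [[-0.0059  0.9958 -0.0911  0.4061]
 [-1.     -0.0061 -0.0021  0.2808]
 [-0.0026  0.0911  0.9958  0.9101]
 [ 0.      0.      0.      1.    ]]
cup {'extent': [251.8, 265.9, 34.3, 34.4], 'conf': 0.88}
cup {'extent': [383.1, 163.7, 31.5, 36.8], 'conf': 0.69}
cup {'extent': [384.6, 226.2, 33.7, 28.7], 'conf': 0.59}
housing {'extent': [289.8, 173.4, 79.1, 79.0], 'conf': 0.59}
cup_rim {'location': [249.4, 267.8], 'conf': 0.76} [0.3682 0.4073 0.0299]
cup_rim {'location': [383.6, 227.0], 'conf': 0.62} [0.4396 0.1663 0.0307]
cup_rim {'location': [385.8, 161.3], 'conf': 0.6} [0.5584 0.1606 0.0347]
housing_top {'location': [288.8, 168.9], 'conf': 0.96} [0.5498 0.3382 0.0084]
```

View pics/scene0.png

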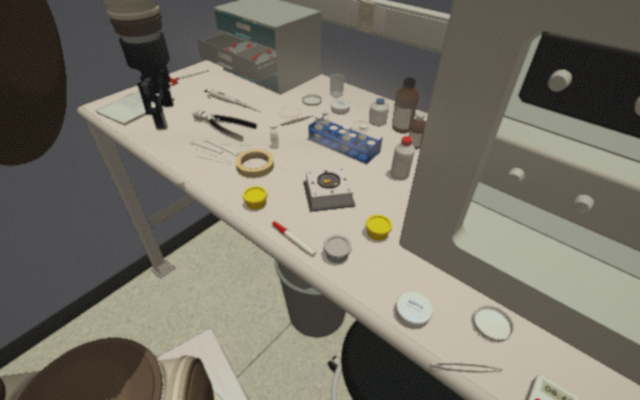

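View pics/top0.png

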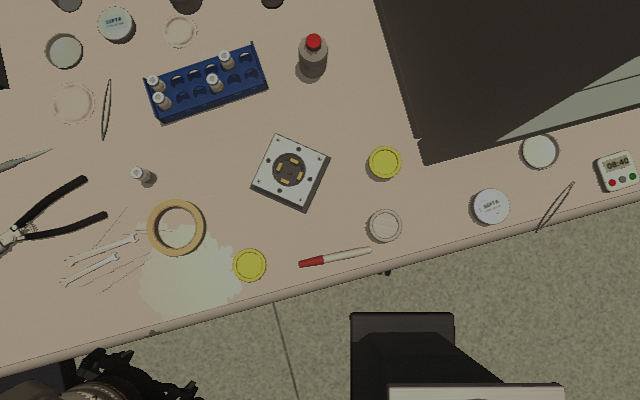

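```bash
python3 - <<'E'
from h import *
np.set_printoptions(precision=4,suppress=True)
c=shot('top','t1.png');p=c['pixels']
a=cv2.resize(p[120:220,240:340],(400,400),interpolation=cv2.INTER_CUBIC)
b=cv2.resize(p[200:250,360:410],(400,400),interpolation=cv2.INTER_CUBIC)
cv2.imwrite('pics/z1.png',np.hstack([a,b]))
# heights
for u,v in [(288,169),(288,140),(262,172),(315,165),(385,226),(372,226),(420,230)]:print(u,v,world(c,u,v))
# housing points by depth: top face between .041 and .046
W=np.zeros((400,640,3))
for v in range(130,260):
  for u in range(240,420):
    if c['z_map'][v,u]>0: W[v,u]=world(c,u,v)
m=((W[...,2]>.034)&(W[...,2]<.055))
m[:, 340:]=0; m=m.astype(np.uint8)
m=cv2.morphologyEx(m,cv2.MORPH_OPEN,np.ones((3,3)))
cs,_=cv2.findContours(m,cv2.RETR_EXTERNAL,cv2.CHAIN_APPROX_NONE)
k=max(cs,key=cv2.contourArea);pts=np.array([onplane(c,u,v,.044)[:2] for u,v in k[:,0]])*1000
print(cv2.minAreaRect(pts.astype(np.float32)))
m=((W[...,2]>.018)&(W[...,2]<.05)).astype(np.uint8);m[:,:365]=0;m[:200]=0
m=cv2.morphologyEx(m,cv2.MORPH_OPEN,np.ones((3,3)))
cs,_=cv2.findContours(m,cv2.RETR_EXTERNAL,cv2.CHAIN_APPROX_NONE)
k=max(cs,key=cv2.contourArea);pts=np.array([onplane(c,u,v,.035)[:2] for u,v in k[:,0]])*1000
print(cv2.minEnclosingCircle(pts.astype(np.float32)),cv2.fitEllipse(pts.astype(np.float32)))
E
```

```text
288 169 [0.5499 0.3398 0.007 ]
288 140 [0.5964 0.3372 0.0458]
262 172 [0.5384 0.3836 0.0467]
315 165 [0.5513 0.289  0.0416]
385 226 [0.4413 0.1638 0.0315]
372 226 [0.4413 0.1876 0.0358]
420 230 [ 0.4348  0.0946 -0.0003]
((542.6781005859375, 336.50927734375), (100.80233001708984, 100.6565170288086), 65.46849060058594)
((442.7794494628906, 164.8939666748047), 30.005388259887695) ((442.7073974609375, 164.76925659179688), (57.76110076904297, 58.78367614746094), 13.4489164352417)
```

View pics/z1.png

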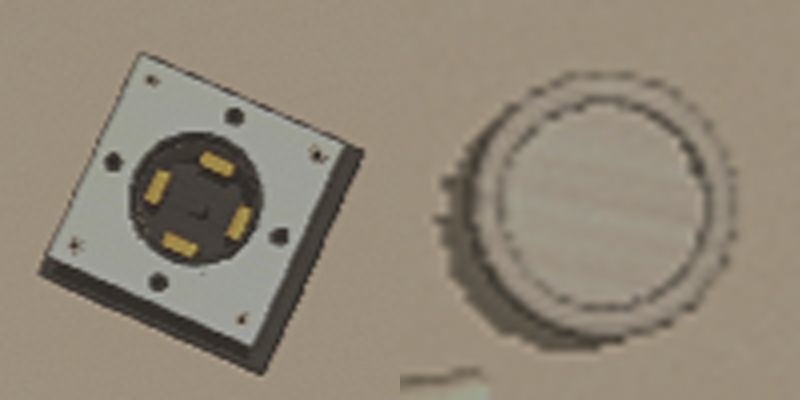

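```bash
python3 - <<'E'
from h import *
np.set_printoptions(precision=4,suppress=True)
for n in ['top','scene']:
  c=shot(n,n+'2.png');p=c['pixels'];g=cv2.cvtColor(p,cv2.COLOR_BGR2GRAY)
  if n=='top':
    P=[]
    for x,y in [(234,116),(280,236),(158,282),(113,161)]:
      u0,v0=int(240+x/4),int(120+y/4)
      w=g[v0-4:v0+5,u0-4:u0+5].astype(float);w=np.clip(np.median(w)-10-w,0,None)
      vv,uu=np.mgrid[v0-4:v0+5,u0-4:u0+5];P.append([(uu*w).sum()/w.sum(),(vv*w).sum()/w.sum()])
    X=np.array([onplane(c,*q,.045) for q in P]);print(P,X,X.mean(0),np.hypot(*(X-X.mean(0))[:,:2].T))
    for d in X-X.mean(0): print(np.degrees(np.arctan2(d[1],d[0])))
    # collar
    m=((g<95)).astype(np.uint8)
    sub=m[150:186,268:310];sub=cv2.morphologyEx(sub,cv2.MORPH_CLOSE,np.ones((9,9)));cs,_=cv2.findContours(sub,cv2.RETR_EXTERNAL,cv2.CHAIN_APPROX_NONE)
    k=max(cs,key=cv2.contourArea)[:,0]+[268,150];print('collar px',cv2.fitEllipse(k.astype(np.float32)))
    e=cv2.fitEllipse(k.astype(np.float32));print(onplane(c,*e[0],.0485))
    print('cup', onplane(c,385.2,224.9,.035))
  else:
    a=cv2.resize(p[160:220,295:365],(700,600),interpolation=cv2.INTER_CUBIC);cv2.imwrite('pics/z2.png',a)
    a=cv2.resize(p[225:275,312:362],(500,500),interpolation=cv2.INTER_CUBIC);cv2.imwrite('pics/z3.png',a)
    def proj(X):
      q=np.linalg.inv(c['world_from_camera'])@np.append(X,1);K=c['camera_matrix'];return K[0,0]*q[0]/-q[2]+K[0,2],-K[1,1]*q[1]/-q[2]+K[1,2]
    print('proj cup rim, housing top',proj([.4427,.1648,.035]),proj([.5435,.3373,.044]))
E
```

```text
[[np.float64(298.28156565656565), np.float64(148.5877525252525)], [np.float64(310.07549295774646), np.float64(179.20281690140845)], [np.float64(278.9880126182965), np.float64(190.29211356466877)], [np.float64(267.7883026064844), np.float64(160.02733630006358)]] [[0.5807 0.3188 0.045 ]
 [0.5252 0.2979 0.045 ]
 [0.5056 0.3534 0.045 ]
 [0.5603 0.3735 0.045 ]] [0.5429 0.3359 0.045 ] [0.0415 0.042  0.0413 0.0414]
-24.314890070689884
-115.06611786884386
154.9419324005369
65.24513022763809
collar px ((288.656005859375, 168.1302490234375), (35.867008209228516, 40.683448791503906), 109.56944274902344)
[0.5448 0.3359 0.0485]
cup [0.4432 0.1639 0.035 ]
proj cup rim, housing top (np.float64(338.4076141931389), np.float64(243.72310118037447)) (np.float64(329.5658417680892), np.float64(180.33323598707594))
```

View pics/z2.png

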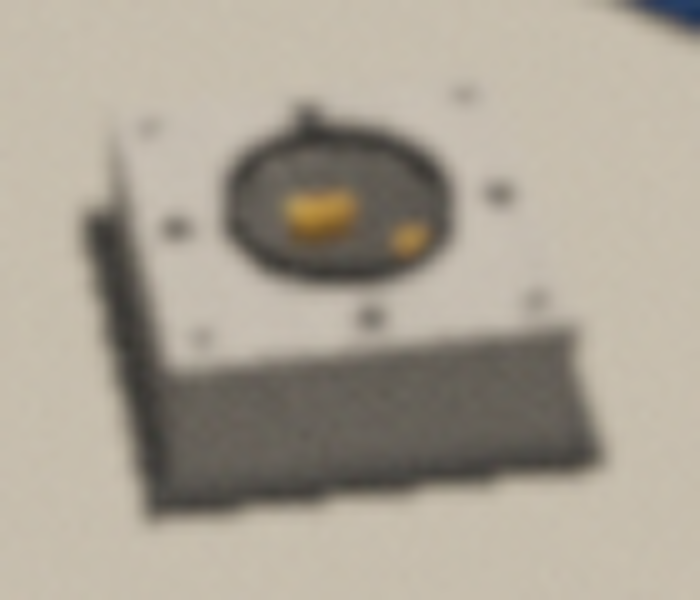

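View pics/z3.png

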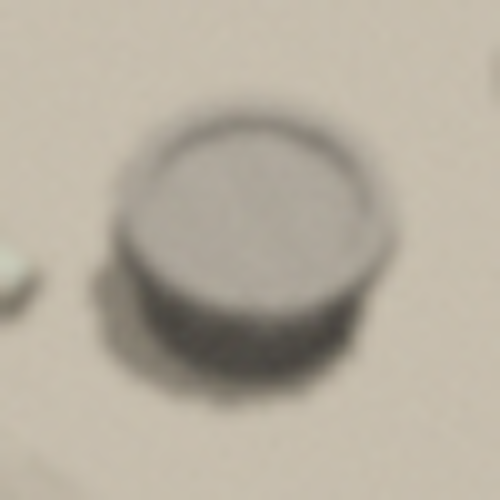

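Call:
arm_command:
  rows: [-20.9,10,-32.8,0,-0.9,0,1,-20.9,12,-32.8,0,-0.9,0,1,-20.9,13,-32.8,0,-0.9,0,1,-20.9,13,-32.8,0,-0.9,0,1,-20.9,13,-32.8,0,-0.9,0,1,-20.9,13,-32.8,0,-0.9,0,1,-20.9,13,-32.8,0,-0.9,0,1,-20.9,13,-32.8,0,-0.9,0,1,-20.9,13,-32.8,0,-0.9,0,1,-20.9,13,-32.8,0,-0.9,0,1,-20.9,13,-32.8,0,-0.9,0,1,-20.9,13,-32.8,0,-0.9,0,1]
  force: 40

```text
time: 1.65
ee_pos: [0.4439, 0.163, 0.1733]
tcp_rot: [-89.9, 0.1, 64.9]
wrist_force: [-1.2, 0.5, 0.7]
opening: 0.0853
```

```bash
python3 - <<'E'
from h import *
print(sensors.get_obs()['ee_pos'],sensors.get_obs()['tcp_rot'],sensors.get_obs()['wrist_force'])
c=shot('scene','s3.png');d=shot('top','t3.png')
cv2.imwrite('pics/c3.png',np.hstack([cv2.resize(c['pixels'][150:300,270:420],(400,400)),cv2.resize(d['pixels'][150:300,300:450],(400,400))]))
E
```

```text
[0.4439354  0.16296463 0.17325116] [-8.99460446e+01  5.00034012e-02  6.49218321e+01] [-1.18298756  0.45417079  0.71306374]
```

View pics/c3.png

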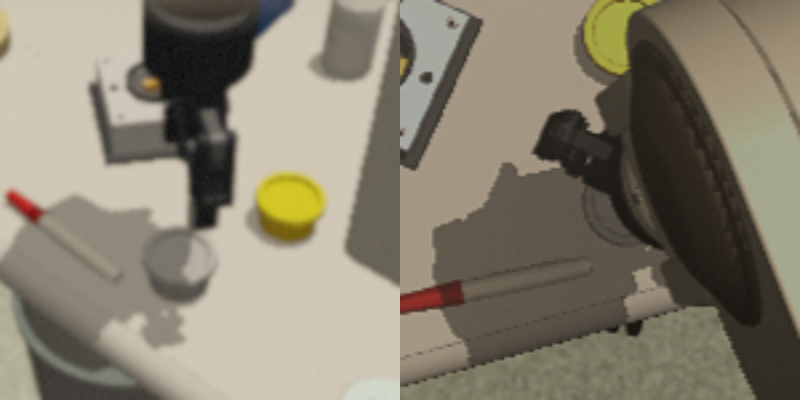

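Call:
arm_command:
  rows: [0.1,2,0.14,0,0,0,1,0.1,4,0.14,0,0,0,1,0.1,6,0.14,0,0,0,1,0.1,8,0.14,0,0,0,1,0.1,8.5,0.14,0,0,0,1,0.1,8.5,0.14,0,0,0,1,0.1,8.5,0.14,0,0,0,-0.3,0.1,8.5,0.14,0,0,0,-0.3,0.1,8.5,0.14,0,0,0,-0.3,0.1,8.5,0.14,0,0,0,-0.3,0.1,8.5,0.14,0,0,0,-0.3,0.1,8.5,0.14,0,0,0,-0.3]
  force: 40

```text
time: 2.75
ee_pos: [0.4434, 0.1665, 0.0909]
tcp_rot: [-90.1, -0.1, 65.1]
wrist_force: [-3.6, 0.3, 7.4]
opening: 0.0581
```

```bash
python3 - <<'E'
from h import *
c=shot('scene','s4.png')
print(sensors.get_obs()['ee_pos'],sensors.get_obs()['wrist_force'],sensors.get_obs()['opening'])
cv2.imwrite('pics/c4.png',cv2.resize(c['pixels'][190:280,290:390],(800,600),interpolation=cv2.INTER_CUBIC))
E
```

```text
[0.44342056 0.16646143 0.09094002] [-3.23084713  0.02623731  7.1836454 ] 0.058110436684062766
```

View pics/c4.png

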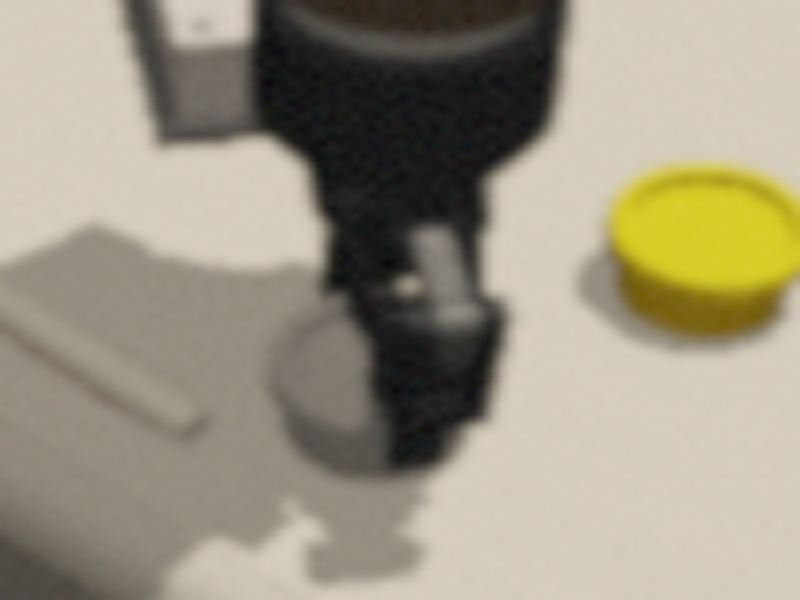

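Call:
arm_command:
  rows: [0,-0.5,0,0,0,0,-0.3,0,-1.5,0,0,0,0,-0.3,0,-3,0,0,0,0,-0.3,0,-5,0,0,0,0,-0.3,0,-7,0,0,0,0,-0.3,0,-7,0,0,0,0,-0.3,0,-7,0,0,0,0,-0.3]
  force: 40

```text
time: 3.38
ee_pos: [0.4435, 0.1662, 0.1604]
tcp_rot: [-90.1, -0.1, 65.1]
wrist_force: [-0.4, -0.5, -2.6]
opening: 0.058
```

```bash
python3 - <<'E'
from h import *
c=shot('scene','s5.png')
print(sensors.get_obs()['ee_pos'],sensors.get_obs()['wrist_force'],sensors.get_obs()['opening'])
cv2.imwrite('pics/c5.png',cv2.resize(c['pixels'][160:270,290:400],(600,600),interpolation=cv2.INTER_CUBIC))
E
```

```text
[0.44292809 0.1659934  0.15910062] [-0.29052683 -0.10248221 -2.20078057] 0.058052529000815804
```

View pics/c5.png

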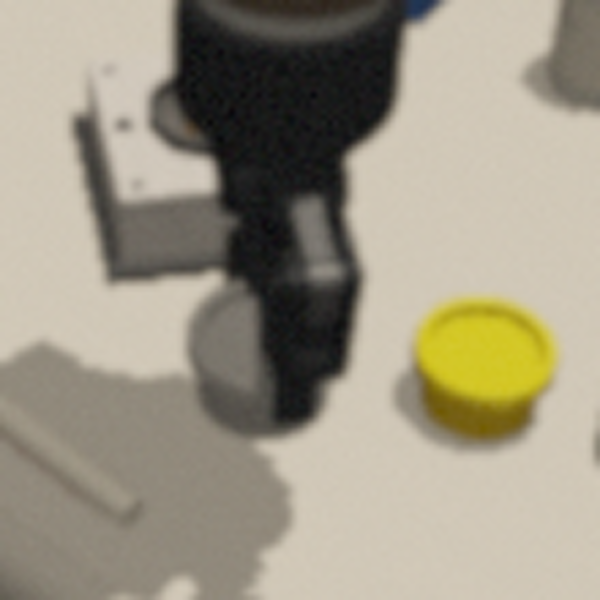

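Call:
arm_command:
  rows: [3,-0.5,-0.3,0,0,0,-0.3,6,-0.5,-0.6,0,0,0,-0.3,9,-0.5,-0.9,0,0,0,-0.3,12,-0.5,-1.2,0,0,0,-0.3,15,-0.5,-1.5,0,0,0,-0.3,18,-0.5,-1.8,0,0,0,-0.3,19.6,-0.5,-1.9,0,0,0,-0.3,19.6,-0.5,-1.9,0,0,0,-0.3,19.6,-0.5,-1.9,0,0,0,-0.3,19.6,-0.5,-1.9,0,0,0,-0.3]
  force: 40

```text
time: 4.27
ee_pos: [0.5419, 0.3351, 0.1627]
tcp_rot: [-89.9, 0.1, 65.1]
wrist_force: [-0.5, -0.6, -1.9]
opening: 0.058
```

```bash
python3 - <<'E'
from h import *
c=shot('scene','s6.png');d=shot('top','t6.png')
o=sensors.get_obs();print(o['ee_pos'],o['tcp_rot'],o['wrist_force'],o['opening'])
cv2.imwrite('pics/c6.png',np.hstack([cv2.resize(c['pixels'][140:220,290:370],(400,400),interpolation=cv2.INTER_CUBIC),cv2.resize(d['pixels'][120:220,240:340],(400,400),interpolation=cv2.INTER_CUBIC)]))
E
```

```text
[0.54204025 0.33490179 0.16360704] [-8.99782363e+01  4.28354684e-02  6.50926349e+01] [-0.0777927  -0.70100392 -1.64211465] 0.05784797665737996
```

View pics/c6.png

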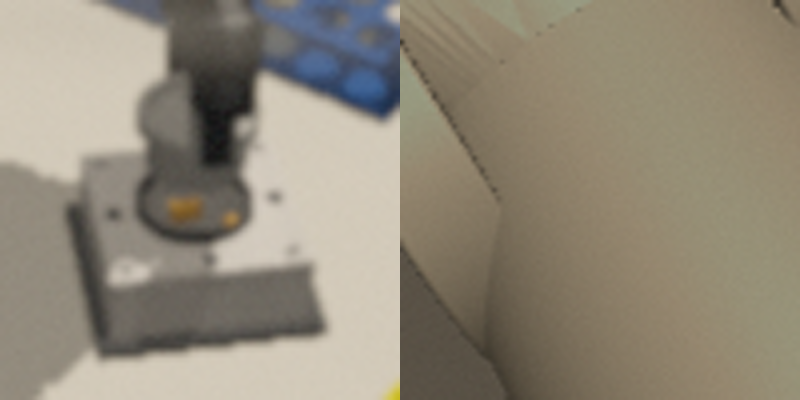

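```bash
cat > m.py <<'E'
from h import *
from scipy.optimize import least_squares
np.set_printoptions(precision=4,suppress=True)
c=imaging.camera('scene')
cv2.imwrite('pics/scnow.png',c['pixels'])
K=c['camera_matrix'];vv,uu=np.mgrid[0:400,0:640];d=c['z_map']
P=np.stack([(uu-K[0,2])/K[0,0]*d,-(vv-K[1,2])/K[1,1]*d,-d,np.ones_like(d)],-1)@c['world_from_camera'].T
hsv=cv2.cvtColor(c['pixels'],cv2.COLOR_BGR2HSV)
g=c['pixels'].mean(2)
E
python3 - <<'E'
from m import *
for v in range(150,192,2):
  print(v,' '.join('%3d,%3d,%2d/%3d'%tuple(list(np.round(P[v,u,:3]*1000))+[g[v,u]]) for u in range(314,342,3)))
E
```

```text
150 619,519, 1/194 626,513, 2/195 633,508, 1/195 545,369,116/137 512,313,162/ 75 518,310,161/ 78 504,280,183/ 76 509,277,184/ 79 517,276,181/ 76 523,273,180/ 77
152 614,511, 0/196 622,507, 0/195 628,501, 1/196 545,369,110/136 550,364,111/ 67 518,309,156/ 69 505,281,177/ 66 511,279,176/ 68 516,275,177/ 65 521,271,177/ 68
154 608,503, 0/197 617,499,-1/197 625,496,-3/194 542,365,108/132 548,361,108/100 516,306,154/ 57 505,282,172/ 55 511,279,171/ 59 518,276,170/ 54 524,275,169/ 89
156 604,496,-1/199 611,492,-2/198 531,363,108/167 538,360,107/110 546,358,105/102 515,305,149/ 45 506,282,167/ 46 512,280,165/ 49 518,277,164/ 47 524,274,164/125
158 598,488,-1/198 606,484,-1/185 528,357,107/115 537,359,102/108 542,353,103/112 514,303,145/ 35 506,282,161/ 40 519,288,152/ 47 524,283,153/ 41 525,274,158/144
160 591,477, 1/198 518,355,106/164 525,354,104/108 532,352,102/117 537,345,104/115 506,292,150/ 38 507,283,155/ 32 516,284,151/ 39 522,281,150/ 30 526,276,151/142
162 587,471, 0/199 515,351,104/150 522,348,103/115 527,344,103/118 534,342,102/117 506,292,144/ 59 506,282,150/ 28 514,281,148/ 30
[... 1517 characters left out ...]
53,27/ 82 552,350,26/ 84 562,351,20/ 97 566,344,23/107 565,331,33/ 90 565,318,42/189
184 504,348,44/129 510,343,44/118 511,332,51/ 64 542,363,15/ 86 553,364, 9/ 83 558,358,11/ 91 564,353,12/ 96 556,331,31/107 548,309,50/ 99 559,310,44/194
186 500,343,42/138 505,336,45/136 512,333,44/ 96 514,324,49/ 54 520,319,49/ 64 526,316,49/ 66 530,309,51/ 67 537,307,50/ 85 548,309,43/168 554,304,44/200
188 495,334,45/137 500,330,45/138 507,327,44/134 511,320,47/110 518,317,45/ 86 525,314,44/ 81 532,311,44/109 539,308,42/177 544,303,43/198 549,298,44/200
190 491,329,44/140 497,324,44/139 504,322,42/140 509,316,44/137 516,313,43/137 521,309,44/135 527,305,43/146 533,300,44/198 540,298,42/199 545,292,44/199
```

```bash
cat >> m.py <<'E'
def circ(p,r,p0):
    f=lambda q:np.hypot(p[:,0]-q[0],p[:,1]-q[1])-r
    s=least_squares(f,p0,loss='soft_l1',f_scale=.0015);return s.x,f(s.x).std(),len(p)
X=P[140:200,300:350,:3].reshape(-1,3);G=g[140:200,300:350].reshape(-1)
E
python3 - <<'E'
from m import *
H0=np.array([.543,.336])
R=np.hypot(*(X[:,:2]-H0).T)
m=(X[:,2]>.006)&(X[:,2]<.041)&(R<.035)
print('bore',circ(X[m][:,:2],.0265,H0))
m=(X[:,2]>.0755)&(X[:,2]<.094)&(R<.035)&(G>70)
print('plug',circ(X[m][:,:2],.025,H0))
# tilted-plane check of rim
m=(X[:,2]>.098)&(X[:,2]<.112)&(R<.04)&(G>95)
q=X[m];A=np.c_[q[:,:2]-H0,np.ones(len(q))];s=np.linalg.lstsq(A,q[:,2],rcond=None)[0];print('rim plane',s,len(q))
m=(X[:,2]>.047)&(X[:,2]<.053)&(R<.034);print('collar z',np.median(X[m][:,2]),X[m][:,2].max(),m.sum(),circ(X[m][:,:2],.029,H0))
E
```

```text
bore (array([0.5403, 0.3369]), np.float64(0.0031994390875102847), 143)
plug (array([0.5404, 0.3366]), np.float64(0.0010133044889511912), 93)
rim plane [-0.0252  0.0032  0.1044] 156
collar z 0.04990628542599074 0.05205021650289687 64 (array([0.5402, 0.3374]), np.float64(0.0012850226529420607), 64)
```

Call:
arm_command:
  rows: [0.07,0.6,0,0,0,0,-0.3,0.07,1.2,0,0,0,0,-0.3,0.07,1.8,0,0,0,0,-0.3,0.07,2.3,0,0,0,0,-0.3,0.07,2.6,0,0,0,0,-0.3,0.07,2.8,0,0,0,0,-0.3,0.07,2.8,0,0,0,0,-0.3]
  force: 40

```text
time: 5.05
ee_pos: [0.5426, 0.3363, 0.1352]
tcp_rot: [-90.0, 0.0, 65.1]
wrist_force: [-0.8, 0.4, -1.9]
opening: 0.0582
```

Call:
arm_command:
  rows: [0,0.3,0,0,0,0,-0.3,0,0.6,0,0,0,0,-0.3,0,0.9,0,0,0,0,-0.3,0,1.1,0,0,0,0,-0.3,0,1.1,0,0,0,0,-0.3]

```text
time: 5.47
ee_pos: [0.5426, 0.3363, 0.1242]
tcp_rot: [-90.0, 0.0, 65.1]
wrist_force: [-0.1, -0.1, -1.0]
opening: 0.0581
```

Call:
arm_command:
  rows: [0,0.1,0,0,0,0,-0.3,0,0.2,0,0,0,0,-0.3,0,0.2,0,0,0,0,-0.3]

```text
time: 5.72
ee_pos: [0.5428, 0.3364, 0.1228]
tcp_rot: [-90.0, 0.0, 65.1]
wrist_force: [0.5, -0.0, -2.4]
opening: 0.0577
```

Call:
arm_command:
  rows: [0,0.1,0,0,0,0,-0.3,0,0.1,0,0,0,0,-0.3]

```text
time: 5.88
ee_pos: [0.5428, 0.3364, 0.1218]
tcp_rot: [-90.0, -0.0, 65.1]
wrist_force: [-0.7, -0.2, -1.9]
opening: 0.0578
```

Call:
arm_command:
  rows: [0,0.07,0,0,0,0,-0.3,0,0.07,0,0,0,0,-0.3]

```text
time: 6.05
ee_pos: [0.5429, 0.3364, 0.1213]
tcp_rot: [-90.0, -0.0, 65.1]
wrist_force: [0.5, -0.7, -0.9]
opening: 0.0577
```

Call:
arm_command:
  rows: [0,0.05,0,0,0,0,-0.3,0,0.05,0,0,0,0,-0.3,0,0.05,0,0,0,0,-0.3]

```text
time: 6.3
ee_pos: [0.543, 0.3364, 0.1211]
tcp_rot: [-90.0, -0.0, 65.1]
wrist_force: [1.0, -1.6, 3.1]
opening: 0.0579
```

Call:
arm_command:
  rows: [0,0,0,0,0,0,-0.1,0,0,0,0,0,0,0.4,0,0,0,0,0,0,0.7,0,0,0,0,0,0,0.8,0,0,0,0,0,0,0.8,0,0,0,0,0,0,0.8]

```text
time: 6.8
ee_pos: [0.5427, 0.3365, 0.1206]
tcp_rot: [-90.0, 0.0, 65.1]
wrist_force: [-1.1, 0.3, 0.2]
opening: 0.0769
```

Call:
arm_command:
  rows: [0,-1.5,0,0,0,0,0.8,0,-3.5,0,0,0,0,0.8,0,-5,0,0,0,0,0,0,-5,-6,0,0,0,-0.5,0,-5,-10,0,0,0,-1,0,-5,-14,0,0,0,-1,0,-5,-14,0,0,0,-1,0,-5,-14,0,0,0,-1,0,-5,-14,0,0,0,-1]

```text
time: 7.55
ee_pos: [0.6703, 0.2769, 0.1698]
tcp_rot: [-89.9, 0.0, 65.0]
wrist_force: [-1.0, 0.5, -0.2]
opening: 0.0002
```

```bash
python3 - <<'E'
from m import *
d=imaging.camera('top')
o=sensors.get_obs();print(o['ee_pos'],o['tcp_rot'],o['wrist_force'],o['opening'])
cv2.imwrite('pics/c7.png',np.hstack([cv2.resize(c['pixels'][140:220,290:370],(400,400),interpolation=cv2.INTER_CUBIC),cv2.resize(d['pixels'][120:220,240:340],(400,400),interpolation=cv2.INTER_CUBIC)]))
E
```

```text
[0.6692 0.278  0.1706] [-89.9715   0.0089  65.1514] [-0.6514 -0.777   0.4332] -0.00014774939179549516
```

View pics/c7.png

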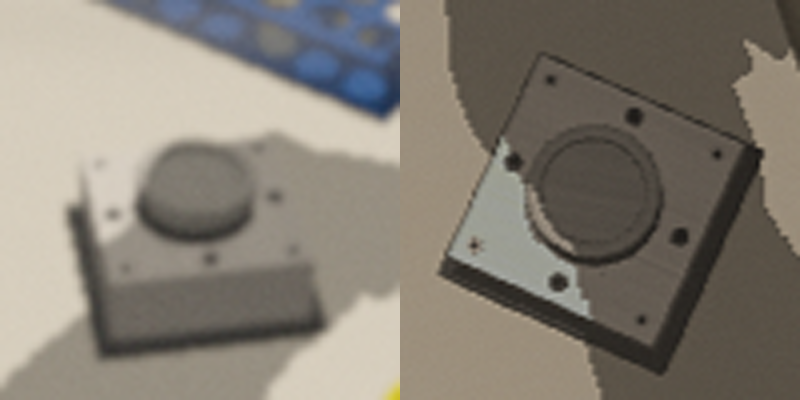

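Call:
arm_command:
  rows: [0,0,4,0,0,0,-1,0,0.5,8,0,0,0,-1,0,1.5,11.4,0,0,0,-1,0,2.5,11.4,0,0,0,-1,0,2.8,11.4,0,0,0,-1,0,2.8,11.4,0,0,0,-1]

```text
time: 8.15
ee_pos: [0.5654, 0.3259, 0.1424]
tcp_rot: [-90.0, 0.0, 65.2]
wrist_force: [-0.0, 0.2, 0.3]
opening: 0.0
```

```bash
cat > st.py <<'E'
from h import *
np.set_printoptions(precision=4,suppress=True)
o=sensors.get_obs();e=np.array(o['ee_pos']);y=np.radians(65.1)
d=(e[:2]-[.5429,.3364])*1000
print('t',o['time'],'tip z %.1f'%((e[2]-.073)*1000),'off x %.1f z %.1f'%(d@[np.cos(y),np.sin(y)],d@[-np.sin(y),np.cos(y)]),o['wrist_force'],o['tcp_rot'])
E
python3 st.py; python3 - <<'E'
from m import *
H0=np.array([.541,.337])
R=np.hypot(*(X[:,:2]-H0).T)
m=(X[:,2]>.054)&(X[:,2]<.075)&(R<.033)
q=X[m];print(m.sum());A=np.c_[q[:,:2]-H0,np.ones(len(q))];s=np.linalg.lstsq(A,q[:,2],rcond=None)[0];print(s)
E
```

```text
t 8.15 tip z 69.4 off x -0.0 z -24.9 [-0.0402  0.1892  0.2635] [-89.9929   0.0271  65.2188]
335
[-0.0194  0.0134  0.0613]
```

Call:
arm_command:
  rows: [0,0.1,-0.1,0,0,0,-1,0,0.2,-0.1,0,0,0,-1,0,0.3,-0.1,0,0,0,-1,0,0.35,-0.1,0,0,0,-1]

```text
time: 8.53
ee_pos: [0.5678, 0.3247, 0.1391]
tcp_rot: [-90.0, -0.0, 65.1]
wrist_force: [0.5, 0.2, -0.2]
opening: 0.0001
```

Call:
arm_command:
  rows: [0,0.05,0,0,0,0,-1,0,0.1,0,0,0,0,-1]

```text
time: 8.7
ee_pos: [0.5674, 0.3249, 0.1381]
tcp_rot: [-90.0, 0.0, 65.1]
wrist_force: [0.0, -1.0, 0.0]
opening: -0.0002
```

Call:
arm_command:
  rows: [0,0.04,0,0,0,0,-1,0,0.08,0,0,0,0,-1,0,0.08,0,0,0,0,-1]

```text
time: 8.95
ee_pos: [0.5672, 0.325, 0.1373]
tcp_rot: [-90.0, 0.0, 65.1]
wrist_force: [-0.1, 0.3, 1.0]
opening: -0.0
```

Call:
arm_command:
  rows: [0,0.04,0,0,0,0,-1,0,0.08,0,0,0,0,-1,0,0.08,0,0,0,0,-1]

```text
time: 9.2
ee_pos: [0.5673, 0.3251, 0.1367]
tcp_rot: [-90.0, -0.0, 65.1]
wrist_force: [-0.4, 0.0, 0.4]
opening: 0.0002
```

Call:
arm_command:
  rows: [0,0.04,0,0,0,0,-1,0,0.08,0,0,0,0,-1,0,0.08,0,0,0,0,-1]

```text
time: 9.45
ee_pos: [0.5675, 0.3251, 0.1365]
tcp_rot: [-90.0, -0.0, 65.1]
wrist_force: [-1.4, -1.6, 4.0]
opening: 0.0004
```

```bash
python3 st.py; python3 - <<'E'
from m import *
cv2.imwrite('pics/c8.png',cv2.resize(c['pixels'][140:220,290:370],(600,600),interpolation=cv2.INTER_CUBIC))
E
```

```text
t 9.45 tip z 63.5 off x 0.1 z -27.0 [-1.367  -1.5667  4.0184] [-90.0416  -0.044   65.1273]
```

View pics/c8.png

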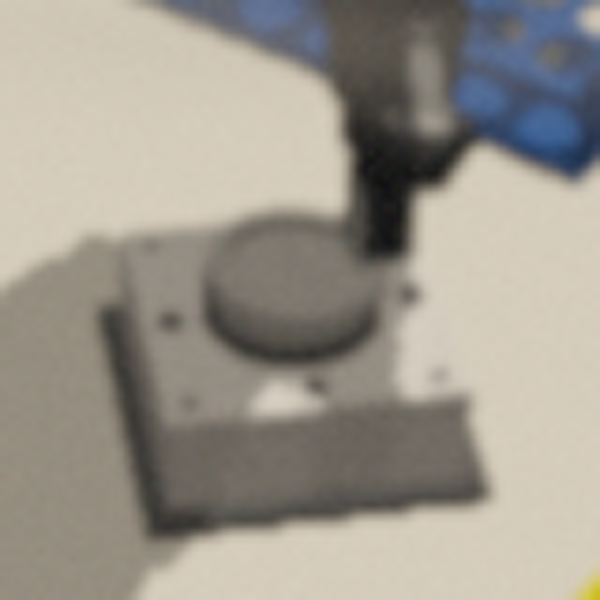

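Call:
arm_command:
  rows: [0,0.05,0,0,0,0,-1,0,0.1,0,0,0,0,-1]

```text
time: 9.67
ee_pos: [0.5679, 0.325, 0.136]
tcp_rot: [-90.1, -0.1, 65.1]
wrist_force: [1.4, -2.2, 9.7]
opening: 0.0
```

Call:
arm_command:
  rows: [0,0.05,0,0,0,0,-1,0,0.1,0,0,0,0,-1]

```text
time: 9.83
ee_pos: [0.5683, 0.3249, 0.1355]
tcp_rot: [-90.2, -0.1, 65.1]
wrist_force: [2.4, -4.0, 11.1]
opening: 0.0003
```

Call:
arm_command:
  rows: [0,0.05,0,0,0,0,-1,0,0.1,0,0,0,0,-1]

```text
time: 10.0
ee_pos: [0.5686, 0.3248, 0.135]
tcp_rot: [-90.2, -0.1, 65.1]
wrist_force: [3.7, -5.2, 13.2]
opening: 0.0
```

Call:
arm_command:
  rows: [0,-0.5,0,0,0,0,-1,0,-1.2,1.5,0,0,0,-1,0,-1.2,4,0,0,0,-1,0,-1.0,5.1,0,0,0,-1,0,-0.8,5.1,0,0,0,-1,0,-0.7,5.1,0,0,0,-1,0,-0.7,5.1,0,0,0,-1]

```text
time: 10.58
ee_pos: [0.5209, 0.3464, 0.1392]
tcp_rot: [-90.0, 0.0, 65.2]
wrist_force: [0.3, -0.4, -0.9]
opening: -0.0003
```

```bash
python3 st.py; python3 - <<'E'
from m import *
d=imaging.camera('top')
cv2.imwrite('pics/c9.png',np.hstack([cv2.resize(c['pixels'][140:220,290:370],(400,400),interpolation=cv2.INTER_CUBIC),cv2.resize(d['pixels'][120:220,240:340],(400,400),interpolation=cv2.INTER_CUBIC)]))
E
```

```text
t 10.5833 tip z 66.2 off x -0.2 z 24.2 [ 0.2736 -0.3502 -0.9114] [-89.986    0.0396  65.1502]
```

View pics/c9.png

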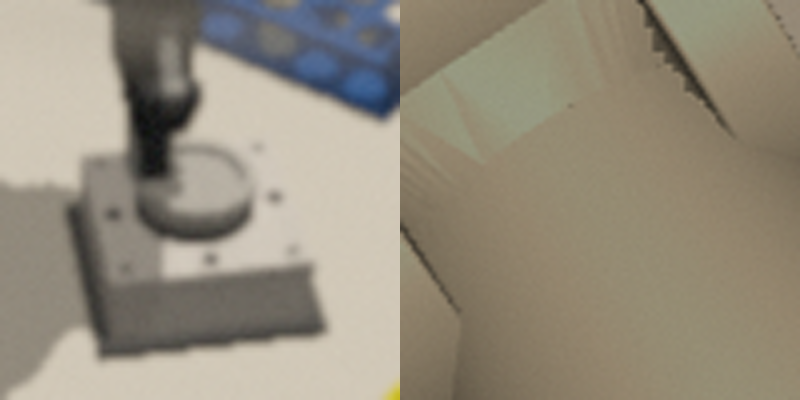

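Call:
arm_command:
  rows: [0,0.06,0.15,0,0,0,-1,0,0.12,0.15,0,0,0,-1]

```text
time: 10.85
ee_pos: [0.5199, 0.347, 0.1385]
tcp_rot: [-90.0, 0.0, 65.1]
wrist_force: [0.2, -0.0, 0.2]
opening: -0.0003
```

Call:
arm_command:
  rows: [0,0.05,0,0,0,0,-1,0,0.1,0,0,0,0,-1]

```text
time: 11.02
ee_pos: [0.5198, 0.3471, 0.1381]
tcp_rot: [-90.0, -0.0, 65.1]
wrist_force: [-2.6, -0.9, 7.3]
opening: 0.0001
```

Call:
arm_command:
  rows: [0,0.05,0,0,0,0,-1,0,0.1,0,0,0,0,-1]

```text
time: 11.18
ee_pos: [0.5195, 0.3473, 0.1376]
tcp_rot: [-90.0, -0.0, 65.1]
wrist_force: [-5.8, -0.2, 9.7]
opening: 0.0001
```

Call:
arm_command:
  rows: [0,0.06,0,0,0,0,-1,0,0.12,0,0,0,0,-1]

```text
time: 11.35
ee_pos: [0.5192, 0.3476, 0.137]
tcp_rot: [-89.9, -0.1, 65.2]
wrist_force: [-8.0, 0.8, 14.1]
opening: 0.0001
```

Call:
arm_command:
  rows: [0,0.06,0,0,0,0,-1,0,0.12,0,0,0,0,-1]

```text
time: 11.52
ee_pos: [0.5192, 0.348, 0.1365]
tcp_rot: [-89.9, -0.2, 65.2]
wrist_force: [-10.1, 1.9, 17.6]
opening: -0.0002
```

```bash
python3 st.py
```

```text
t 11.5167 tip z 63.5 off x 0.5 z 26.4 [-10.0927   1.8681  17.6113] [-89.9431  -0.1567  65.1717]
```

Call:
arm_command:
  rows: [0,-0.1,0,0,0,0,-1,0,-0.3,0,0,0,0,-1,0,-0.3,0.05,0,0,0,-1]

```text
time: 11.77
ee_pos: [0.5194, 0.3474, 0.1375]
tcp_rot: [-90.0, -0.0, 65.1]
wrist_force: [0.3, 0.2, 0.3]
opening: 0.0002
```

```bash
python3 st.py; python3 - <<'E'
from m import *
cv2.imwrite('pics/c10.png',cv2.resize(c['pixels'][140:220,290:370],(600,600),interpolation=cv2.INTER_CUBIC))
E
```

```text
t 11.7667 tip z 64.5 off x 0.1 z 26.0 [0.2814 0.1761 0.3091] [-90.0287  -0.0238  65.1216]
```

View pics/c10.png

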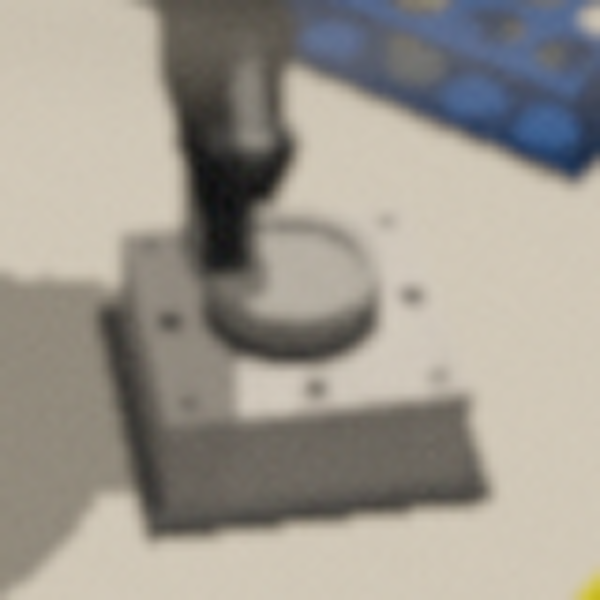

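Call:
arm_command:
  rows: [0,0.08,0.02,0,0,0,-1,0,0.16,0.04,0,0,0,-1,0,0.22,0.05,0,0,0,-1]

```text
time: 12.07
ee_pos: [0.5185, 0.3477, 0.136]
tcp_rot: [-90.0, -0.0, 65.1]
wrist_force: [-5.0, -0.6, 13.4]
opening: -0.0002
```

Call:
arm_command:
  rows: [0,0.05,0.03,0,0,0,-1,0,0.1,0.06,0,0,0,-1]

```text
time: 12.23
ee_pos: [0.5179, 0.348, 0.1355]
tcp_rot: [-90.0, -0.1, 65.1]
wrist_force: [-7.6, -1.3, 14.4]
opening: -0.0001
```

```bash
python3 st.py
```

```text
t 12.2333 tip z 62.5 off x 0.0 z 27.5 [-7.6352 -1.3083 14.4104] [-89.985   -0.0658  65.1382]
```

Call:
arm_command:
  rows: [0,-0.4,0,0,0,0,-1,0,-1.2,-0.5,0,0,0,-1,1.5,-1.2,-1.8,0,0,0,-1,2.5,-1.0,-2.65,0,0,0,-1,2.5,-0.6,-2.65,0,0,0,-1,2.5,-0.5,-2.65,0,0,0,-1]

```text
time: 12.73
ee_pos: [0.5529, 0.359, 0.1378]
tcp_rot: [-90.0, 0.1, 65.1]
wrist_force: [0.2, -1.0, -0.3]
opening: -0.0001
```

```bash
python3 st.py
```

```text
t 12.7333 tip z 64.8 off x 24.7 z 0.4 [ 0.2218 -0.9609 -0.2664] [-89.9522   0.0867  65.1017]
```

Call:
arm_command:
  rows: [0.05,0.05,0,0,0,0,-1,0.05,0.1,0,0,0,0,-1]

```text
time: 12.9
ee_pos: [0.5524, 0.3595, 0.1377]
tcp_rot: [-90.0, 0.0, 65.1]
wrist_force: [0.4, -0.5, 0.5]
opening: -0.0001
```

Call:
arm_command:
  rows: [0.03,0.05,0,0,0,0,-1,0.05,0.1,0,0,0,0,-1]

```text
time: 13.07
ee_pos: [0.5529, 0.3602, 0.1373]
tcp_rot: [-90.0, -0.0, 65.1]
wrist_force: [-0.5, 0.4, -0.6]
opening: 0.0001
```

Call:
arm_command:
  rows: [0.03,0.05,0,0,0,0,-1,0.05,0.1,0,0,0,0,-1]

```text
time: 13.23
ee_pos: [0.5532, 0.3608, 0.1362]
tcp_rot: [-90.0, -0.0, 65.1]
wrist_force: [-0.1, 0.0, 0.9]
opening: 0.0001
```

Call:
arm_command:
  rows: [0,0.05,0,0,0,0,-1,0,0.1,0,0,0,0,-1]

```text
time: 13.4
ee_pos: [0.5535, 0.3609, 0.1357]
tcp_rot: [-90.0, -0.1, 65.1]
wrist_force: [-0.6, -1.0, 5.0]
opening: 0.0002
```

Call:
arm_command:
  rows: [0.03,0.05,0,0,0,0,-1,0.05,0.1,0,0,0,0,-1]

```text
time: 13.57
ee_pos: [0.5538, 0.3615, 0.1348]
tcp_rot: [-90.0, -0.1, 65.1]
wrist_force: [-1.0, 1.2, 5.8]
opening: 0.0001
```

```bash
python3 st.py
```

```text
t 13.5667 tip z 61.8 off x 27.3 z 0.7 [-1.0497  1.2071  5.8159] [-90.0377  -0.0786  65.1311]
```

Call:
arm_command:
  rows: [0,0.05,0,0,0,0,-1,0,0.1,0,0,0,0,-1]

```text
time: 13.73
ee_pos: [0.554, 0.3618, 0.1343]
tcp_rot: [-90.0, -0.1, 65.1]
wrist_force: [0.2, 2.7, 8.7]
opening: 0.0001
```

```bash
python3 st.py; python3 - <<'E'
from m import *
cv2.imwrite('pics/c11.png',cv2.resize(c['pixels'][140:220,290:370],(600,600),interpolation=cv2.INTER_CUBIC))
E
```

```text
t 13.7333 tip z 61.3 off x 27.7 z 0.7 [0.1801 2.7013 8.711 ] [-90.0458  -0.1455  65.1422]
```

View pics/c11.png

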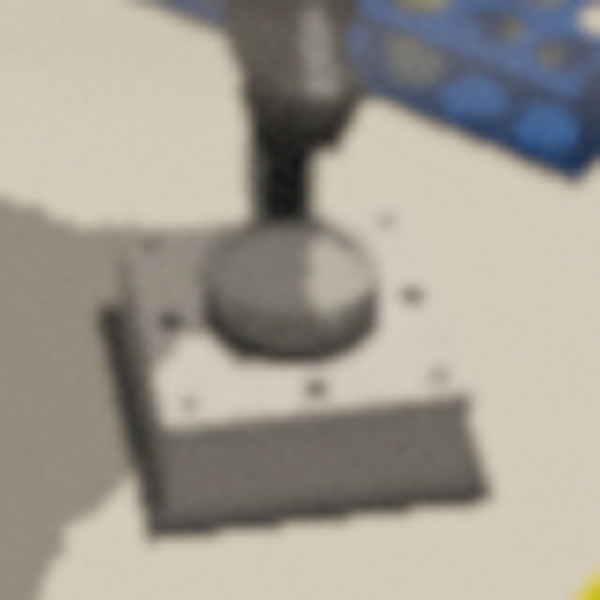

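Now the opposite side (-x): shift -5.3 cm in x.

Call:
arm_command:
  rows: [0,-0.5,0,0,0,0,-1,-1.5,-1.2,0,0,0,0,-1,-4,-1.2,0,0,0,0,-1,-5.25,-1.0,0,0,0,0,-1,-5.25,-0.6,0,0,0,0,-1,-5.25,-0.5,0,0,0,0,-1]

```text
time: 14.28
ee_pos: [0.5314, 0.3132, 0.1376]
tcp_rot: [-90.0, 0.0, 65.1]
wrist_force: [-2.4, -4.8, 8.5]
opening: -0.0001
```

```bash
python3 st.py
```

```text
t 14.2833 tip z 64.6 off x -25.9 z 0.7 [-2.4056 -4.8275  8.5246] [-89.9921   0.0254  65.0836]
```

Call:
arm_command:
  rows: [0,0.05,0,0,0,0,-1,0,0.1,0,0,0,0,-1]

```text
time: 14.45
ee_pos: [0.5317, 0.3137, 0.1375]
tcp_rot: [-90.0, 0.0, 65.1]
wrist_force: [-3.5, -6.2, 10.8]
opening: 0.0005
```

```bash
python3 st.py
```

```text
t 14.45 tip z 64.5 off x -25.3 z 0.6 [-3.4992 -6.1686 10.8049] [-90.0354   0.0435  65.1264]
```

Call:
arm_command:
  rows: [-0.05,0.05,0,0,0,0,-1,-0.08,0.1,0,0,0,0,-1]

```text
time: 14.62
ee_pos: [0.5315, 0.3132, 0.1371]
tcp_rot: [-90.1, 0.0, 65.1]
wrist_force: [-4.2, -5.0, 11.3]
opening: -0.0003
```

Call:
arm_command:
  rows: [-0.03,0.05,0,0,0,0,-1,-0.06,0.1,0,0,0,0,-1]

```text
time: 14.78
ee_pos: [0.5312, 0.3126, 0.1363]
tcp_rot: [-90.1, 0.0, 65.1]
wrist_force: [-5.3, -6.6, 14.0]
opening: 0.0001
```

Call:
arm_command:
  rows: [-0.03,0.05,0,0,0,0,-1,-0.06,0.1,0,0,0,0,-1]

```text
time: 14.95
ee_pos: [0.531, 0.3119, 0.1357]
tcp_rot: [-90.1, 0.0, 65.1]
wrist_force: [-5.0, -7.4, 16.1]
opening: 0.0002
```

```bash
python3 st.py
```

```text
t 14.95 tip z 62.7 off x -27.2 z 0.5 [-5.0091 -7.3939 16.1424] [-90.0805   0.0118  65.1315]
```

Call:
arm_command:
  rows: [0.05,-0.25,0,0,0,0,-1,0.1,-0.3,0,0,0,0,-1,0.1,-0.1,0,0,0,0,-1,0.08,0,0,0,0,0,-1,0.05,0.05,0,0,0,0,-1]

```text
time: 15.37
ee_pos: [0.5311, 0.3124, 0.1346]
tcp_rot: [-90.1, -0.0, 65.1]
wrist_force: [-3.9, -3.4, 14.1]
opening: -0.0001
```

```bash
python3 st.py
```

```text
t 15.3667 tip z 61.6 off x -26.7 z 0.6 [-3.8545 -3.3638 14.1174] [-90.0522  -0.024   65.1354]
```

Call:
arm_command:
  rows: [-0.02,0.04,0,0,0,0,-1,-0.04,0.08,0,0,0,0,-1]

```text
time: 15.53
ee_pos: [0.5309, 0.312, 0.1342]
tcp_rot: [-90.1, -0.0, 65.1]
wrist_force: [-3.9, -5.8, 15.9]
opening: -0.0003
```

```bash
python3 st.py
```

```text
t 15.5333 tip z 61.2 off x -27.2 z 0.6 [-3.9161 -5.8489 15.9207] [-90.0666  -0.0363  65.1342]
```

Call:
arm_command:
  rows: [0,-0.5,0,0,0,0,-1,0.5,-1.3,-0.3,0,0,0,-1,2.0,-1.3,-1.8,0,0,0,-1,2.65,-1.0,-2.6,0,0,0,-1,2.65,-0.7,-2.6,0,0,0,-1,2.65,-0.5,-2.6,0,0,0,-1]

```text
time: 16.03
ee_pos: [0.5653, 0.3251, 0.1362]
tcp_rot: [-89.9, 0.1, 65.1]
wrist_force: [-0.2, 0.5, -0.5]
opening: -0.0003
```

```bash
python3 st.py; python3 - <<'E'
from m import *
cv2.imwrite('pics/c12.png',cv2.resize(c['pixels'][140:220,290:370],(600,600),interpolation=cv2.INTER_CUBIC))
E
```

```text
t 16.0333 tip z 63.2 off x -0.9 z -25.0 [-0.1546  0.5148 -0.5099] [-89.9339   0.0807  65.1325]
```

View pics/c12.png

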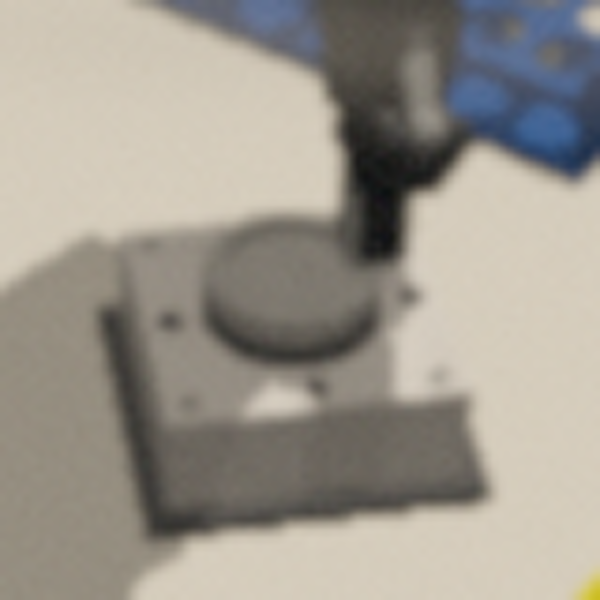

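Call:
arm_command:
  rows: [0.05,0.05,-0.05,0,0,0,-1,0.05,0.1,-0.05,0,0,0,-1]

```text
time: 16.25
ee_pos: [0.5656, 0.3252, 0.1366]
tcp_rot: [-90.0, 0.0, 65.1]
wrist_force: [0.0, 0.2, 0.7]
opening: -0.0002
```

Call:
arm_command:
  rows: [0,0.05,0,0,0,0,-1,0,0.1,0,0,0,0,-1]

```text
time: 16.42
ee_pos: [0.5659, 0.3252, 0.1359]
tcp_rot: [-90.0, -0.0, 65.1]
wrist_force: [0.1, 0.0, -0.2]
opening: 0.0002
```

Call:
arm_command:
  rows: [0,0.05,-0.03,0,0,0,-1,0,0.1,-0.03,0,0,0,-1]

```text
time: 16.58
ee_pos: [0.5664, 0.3251, 0.1352]
tcp_rot: [-90.0, -0.0, 65.1]
wrist_force: [-1.7, -0.2, 4.2]
opening: 0.0
```

```bash
python3 st.py
```

```text
t 16.5833 tip z 62.2 off x -0.3 z -26.1 [-1.689  -0.192   4.2198] [-90.0262  -0.0395  65.128 ]
```

Call:
arm_command:
  rows: [0,0.05,-0.02,0,0,0,-1,0,0.1,-0.04,0,0,0,-1]

```text
time: 16.75
ee_pos: [0.5669, 0.325, 0.1344]
tcp_rot: [-90.0, -0.1, 65.1]
wrist_force: [0.2, -0.4, 4.8]
opening: 0.0
```

Call:
arm_command:
  rows: [0,0.05,-0.02,0,0,0,-1,0,0.1,-0.04,0,0,0,-1]

```text
time: 16.92
ee_pos: [0.5675, 0.3246, 0.1336]
tcp_rot: [-90.1, -0.0, 65.1]
wrist_force: [0.2, -2.6, 7.6]
opening: 0.0001
```

Call:
arm_command:
  rows: [0,0.03,-0.02,0,0,0,-1,0,0.06,-0.04,0,0,0,-1]

```text
time: 17.08
ee_pos: [0.5679, 0.3244, 0.1334]
tcp_rot: [-90.1, -0.1, 65.1]
wrist_force: [-1.4, -1.8, 10.9]
opening: -0.0
```

```bash
python3 st.py
```

```text
t 17.0833 tip z 60.4 off x -0.3 z -27.7 [-1.3708 -1.8438 10.9391] [-90.0847  -0.0665  65.1088]
```

Call:
arm_command:
  rows: [0,-0.5,0,0,0,0,-1,0,-1.3,1.5,0,0,0,-1,0,-1.3,4,0,0,0,-1,0,-1.0,5.3,0,0,0,-1,0,-0.6,5.3,0,0,0,-1,0,-0.5,5.3,0,0,0,-1,0,-0.5,5.3,0,0,0,-1]

```text
time: 17.67
ee_pos: [0.5192, 0.3468, 0.1364]
tcp_rot: [-90.0, 0.0, 65.2]
wrist_force: [-0.4, 0.5, 0.3]
opening: -0.0002
```

Call:
arm_command:
  rows: [0,0.05,0,0,0,0,-1,0,0.1,0,0,0,0,-1]

```text
time: 17.83
ee_pos: [0.5198, 0.3466, 0.136]
tcp_rot: [-90.0, 0.0, 65.1]
wrist_force: [-1.5, 0.7, 4.0]
opening: -0.0001
```

```bash
python3 st.py
```

```text
t 17.8333 tip z 63.0 off x -0.5 z 25.2 [-1.5024  0.7447  3.9878] [-89.9919   0.0019  65.0947]
```

Contact at ~63.2; push to ~60.5.

Call:
arm_command:
  rows: [0,0.05,0.04,0,0,0,-1,0,0.1,0.08,0,0,0,-1]

```text
time: 18.0
ee_pos: [0.5192, 0.3471, 0.1356]
tcp_rot: [-90.0, -0.0, 65.1]
wrist_force: [-0.7, 1.1, 4.8]
opening: -0.0001
```

Call:
arm_command:
  rows: [0,0.05,0.03,0,0,0,-1,0,0.1,0.06,0,0,0,-1]

```text
time: 18.17
ee_pos: [0.5183, 0.3474, 0.1346]
tcp_rot: [-90.0, -0.0, 65.1]
wrist_force: [-2.0, -0.1, 6.9]
opening: -0.0001
```

Call:
arm_command:
  rows: [0,0.05,0.02,0,0,0,-1,0,0.1,0.04,0,0,0,-1]

```text
time: 18.33
ee_pos: [0.5177, 0.3476, 0.134]
tcp_rot: [-90.0, -0.0, 65.1]
wrist_force: [-4.5, -1.1, 10.3]
opening: 0.0
```

```bash
python3 st.py
```

```text
t 18.3333 tip z 61.0 off x -0.4 z 27.6 [-4.4603 -1.0821 10.3005] [-90.0043  -0.0436  65.1243]
```

Call:
arm_command:
  rows: [0,0.05,0,0,0,0,-1,0,0.1,0,0,0,0,-1]

```text
time: 18.5
ee_pos: [0.5176, 0.3479, 0.1336]
tcp_rot: [-90.0, -0.1, 65.1]
wrist_force: [-5.6, -0.9, 13.9]
opening: 0.0002
```

```bash
python3 st.py
```

```text
t 18.5 tip z 60.6 off x -0.3 z 27.8 [-5.6407 -0.9432 13.8941] [-89.9875  -0.081   65.1386]
```

Call:
arm_command:
  rows: [0,-0.4,0,0,0,0,-1,0,-1.2,-0.5,0,0,0,-1,1.5,-1.2,-1.8,0,0,0,-1,2.6,-1.0,-2.75,0,0,0,-1,2.6,-0.5,-2.75,0,0,0,-1,2.6,-0.3,-2.75,0,0,0,-1,2.6,-0.2,-2.75,0,0,0,-1]

```text
time: 19.08
ee_pos: [0.5538, 0.3596, 0.1341]
tcp_rot: [-90.0, -0.0, 65.1]
wrist_force: [2.4, 0.6, 4.8]
opening: 0.0
```

```bash
python3 st.py
```

```text
t 19.0833 tip z 61.1 off x 25.6 z -0.2 [2.3807 0.6306 4.7868] [-90.0283  -0.0389  65.1191]
```

Call:
arm_command:
  rows: [0,0.05,0,0,0,0,-1,0,0.1,0,0,0,0,-1]

```text
time: 19.25
ee_pos: [0.5537, 0.3596, 0.134]
tcp_rot: [-90.1, -0.1, 65.1]
wrist_force: [2.2, 0.1, 7.4]
opening: -0.0005
```

```bash
python3 st.py
```

```text
t 19.25 tip z 61.0 off x 25.6 z -0.0 [2.1712 0.0702 7.3706] [-90.0665  -0.0782  65.1278]
```

Call:
arm_command:
  rows: [0.03,0.05,0,0,0,0,-1,0.05,0.1,0,0,0,0,-1]

```text
time: 19.42
ee_pos: [0.554, 0.36, 0.1334]
tcp_rot: [-90.1, -0.1, 65.1]
wrist_force: [3.6, -1.0, 9.2]
opening: -0.0001
```

Call:
arm_command:
  rows: [0.03,0.05,0,0,0,0,-1,0.05,0.1,0,0,0,0,-1]

```text
time: 19.58
ee_pos: [0.5542, 0.3602, 0.1333]
tcp_rot: [-90.1, -0.1, 65.1]
wrist_force: [-0.3, -3.7, 16.2]
opening: 0.0003
```

```bash
python3 st.py; python3 - <<'E'
from m import *
cv2.imwrite('pics/c13.png',cv2.resize(c['pixels'][140:220,290:370],(600,600),interpolation=cv2.INTER_CUBIC))
E
```

```text
t 19.5833 tip z 60.3 off x 26.3 z -0.2 [-0.2885 -3.6823 16.2109] [-90.1189  -0.0794  65.1162]
```

View pics/c13.png

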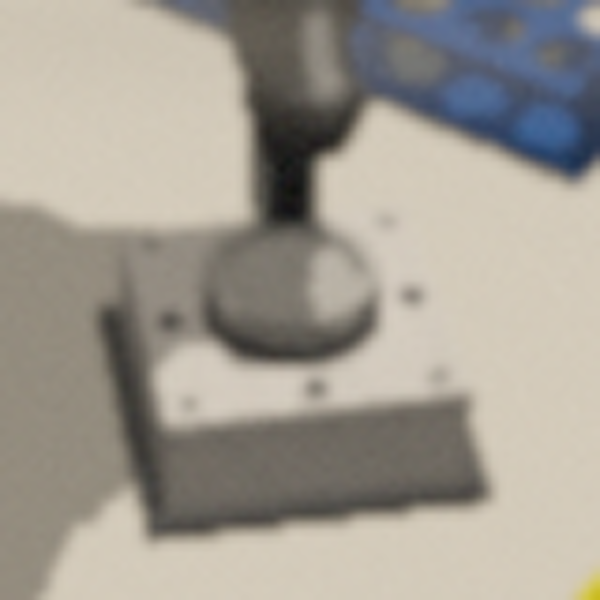

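Call:
arm_command:
  rows: [0,-0.5,0,0,0,0,-1,-1.5,-1.2,0,0,0,0,-1,-4,-1.2,0,0,0,0,-1,-5.2,-1.0,0,0,0,0,-1,-5.2,-0.6,0,0,0,0,-1,-5.2,-0.4,0,0,0,0,-1,-5.2,-0.4,0,0,0,0,-1]

```text
time: 20.22
ee_pos: [0.5319, 0.3133, 0.1347]
tcp_rot: [-90.0, 0.1, 65.1]
wrist_force: [0.3, 0.5, 0.8]
opening: -0.0002
```

```bash
python3 st.py
```

```text
t 20.2167 tip z 61.7 off x -25.6 z 0.3 [0.2895 0.5184 0.7529] [-89.9822   0.0623  65.1239]
```

Call:
arm_command:
  rows: [0,0.05,0,0,0,0,-1,0,0.1,0,0,0,0,-1]

```text
time: 20.38
ee_pos: [0.5321, 0.3137, 0.1345]
tcp_rot: [-90.0, 0.0, 65.1]
wrist_force: [-3.8, -4.2, 10.0]
opening: 0.0
```

```bash
python3 st.py
```

```text
t 20.3833 tip z 61.5 off x -25.2 z 0.2 [-3.8285 -4.2073  9.9529] [-90.0037   0.0283  65.1471]
```

Call:
arm_command:
  rows: [-0.04,0.05,0,0,0,0,-1,-0.08,0.08,0,0,0,0,-1]

```text
time: 20.55
ee_pos: [0.5319, 0.3132, 0.1341]
tcp_rot: [-90.0, -0.0, 65.2]
wrist_force: [-3.3, -3.2, 9.2]
opening: 0.0
```

Call:
arm_command:
  rows: [-0.02,0.05,0,0,0,0,-1,-0.04,0.08,0,0,0,0,-1]

```text
time: 20.72
ee_pos: [0.5317, 0.3128, 0.1337]
tcp_rot: [-90.0, -0.0, 65.2]
wrist_force: [-4.8, -3.8, 13.3]
opening: 0.0002
```

```bash
python3 st.py
```

```text
t 20.7167 tip z 60.7 off x -26.1 z 0.2 [-4.7839 -3.7958 13.3126] [-90.0259  -0.0244  65.1552]
```

Call:
arm_command:
  rows: [0,0.05,0,0,0,0,-1,-0.02,0.08,0,0,0,0,-1]

```text
time: 20.88
ee_pos: [0.5318, 0.3126, 0.1334]
tcp_rot: [-90.1, -0.1, 65.1]
wrist_force: [-4.5, -4.7, 16.9]
opening: 0.0002
```

```bash
python3 st.py
```

```text
t 20.8833 tip z 60.4 off x -26.3 z 0.0 [-4.5492 -4.7011 16.925 ] [-90.0585  -0.0513  65.1489]
```

Call:
arm_command:
  rows: [0,0.03,0,0,0,0,-1,0,0.03,0,0,0,0,-1]

```text
time: 21.05
ee_pos: [0.5318, 0.3126, 0.1334]
tcp_rot: [-90.1, -0.1, 65.1]
wrist_force: [-5.0, -4.5, 16.6]
opening: 0.0
```

```bash
python3 st.py
```

```text
t 21.05 tip z 60.4 off x -26.3 z 0.0 [-5.0231 -4.5455 16.6301] [-90.0633  -0.0616  65.1499]
```

Call:
arm_command:
  rows: [0,-0.5,0,0,0,0,-1,0.5,-1.3,-0.3,0,0,0,-1,2.0,-1.3,-1.8,0,0,0,-1,2.65,-1.0,-2.55,0,0,0,-1,2.65,-0.6,-2.6,0,0,0,-1,2.65,-0.4,-2.6,0,0,0,-1,2.65,-0.3,-2.6,0,0,0,-1]

```text
time: 21.63
ee_pos: [0.5661, 0.3251, 0.1335]
tcp_rot: [-90.0, 0.0, 65.1]
wrist_force: [2.5, -0.6, 3.5]
opening: 0.0001
```

```bash
python3 st.py
```

```text
t 21.6333 tip z 60.5 off x -0.5 z -25.8 [ 2.4948 -0.649   3.4896] [-89.9836   0.0426  65.1222]
```

Call:
arm_command:
  rows: [0,0.05,0,0,0,0,-1,0,0.1,0,0,0,0,-1]

```text
time: 21.8
ee_pos: [0.566, 0.3251, 0.1335]
tcp_rot: [-90.0, -0.0, 65.1]
wrist_force: [0.9, -0.8, 3.5]
opening: -0.0001
```

```bash
python3 st.py
```

```text
t 21.8 tip z 60.5 off x -0.6 z -25.7 [ 0.8604 -0.8373  3.5113] [-90.0058  -0.0016  65.133 ]
```

Call:
arm_command:
  rows: [0.02,0.05,0,0,0,0,-1,0.02,0.1,-0.03,0,0,0,-1]

```text
time: 21.97
ee_pos: [0.5663, 0.3252, 0.1334]
tcp_rot: [-90.0, -0.0, 65.1]
wrist_force: [-3.3, -0.8, 10.5]
opening: 0.0001
```

```bash
python3 st.py
```

```text
t 21.9667 tip z 60.4 off x -0.3 z -25.9 [-3.326  -0.7527 10.5193] [-90.0068  -0.0306  65.135 ]
```

Call:
arm_command:
  rows: [0,0.03,0,0,0,0,-1,0,0.06,0,0,0,0,-1]

```text
time: 22.13
ee_pos: [0.5663, 0.3252, 0.1333]
tcp_rot: [-90.0, -0.1, 65.1]
wrist_force: [-3.9, -1.7, 12.0]
opening: -0.0002
```

```bash
python3 st.py
```

```text
t 22.1333 tip z 60.3 off x -0.3 z -26.0 [-3.9328 -1.7315 11.997 ] [-90.0209  -0.052   65.1365]
```

Call:
arm_command:
  rows: [0,0.04,0,0,0,0,-1,0,0.07,0,0,0,0,-1,0,0.07,0,0,0,0,-1]

```text
time: 22.38
ee_pos: [0.5663, 0.3252, 0.1333]
tcp_rot: [-90.0, -0.1, 65.1]
wrist_force: [-5.4, -2.8, 15.4]
opening: 0.0002
```

```bash
python3 st.py
```

```text
t 22.3833 tip z 60.3 off x -0.3 z -25.9 [-5.4451 -2.7564 15.3745] [-90.0336  -0.0729  65.1374]
```

Call:
arm_command:
  rows: [0,-0.5,0,0,0,0,-1,0,-1.3,1.5,0,0,0,-1,0,-1.3,4,0,0,0,-1,0,-1.0,5.2,0,0,0,-1,0,-0.6,5.25,0,0,0,-1,0,-0.4,5.25,0,0,0,-1,0,-0.3,5.25,0,0,0,-1]

```text
time: 22.97
ee_pos: [0.5185, 0.3475, 0.1338]
tcp_rot: [-89.9, 0.0, 65.2]
wrist_force: [-4.6, 0.5, 9.1]
opening: 0.0005
```

```bash
python3 st.py
```

```text
t 22.9667 tip z 60.8 off x -0.2 z 26.8 [-4.6004  0.478   9.1188] [-89.9265   0.0045  65.1724]
```

Call:
arm_command:
  rows: [0,0.05,0,0,0,0,-1,0,0.1,0,0,0,0,-1]

```text
time: 23.13
ee_pos: [0.519, 0.3474, 0.1337]
tcp_rot: [-89.9, -0.0, 65.1]
wrist_force: [-7.2, 0.7, 10.3]
opening: 0.0
```

```bash
python3 st.py
```

```text
t 23.1333 tip z 60.7 off x -0.1 z 26.3 [-7.2353  0.7439 10.3007] [-89.9286  -0.0399  65.1367]
```

Call:
arm_command:
  rows: [0,0.04,0.05,0,0,0,-1,0,0.07,0.05,0,0,0,-1]

```text
time: 23.3
ee_pos: [0.5187, 0.3475, 0.1335]
tcp_rot: [-90.0, -0.1, 65.1]
wrist_force: [-6.6, -0.6, 12.8]
opening: 0.0001
```

Call:
arm_command:
  rows: [0,0.04,0,0,0,0,-1,0,0.06,0,0,0,0,-1]

```text
time: 23.47
ee_pos: [0.5187, 0.3476, 0.1334]
tcp_rot: [-90.0, -0.1, 65.1]
wrist_force: [-8.0, -1.5, 15.2]
opening: 0.0002
```

```bash
python3 st.py
```

```text
t 23.4667 tip z 60.4 off x 0.0 z 26.6 [-7.9919 -1.4794 15.235 ] [-89.962   -0.0841  65.125 ]
```

Call:
arm_command:
  rows: [0,0.03,0.05,0,0,0,-1,0,0.05,0.05,0,0,0,-1,0,0.05,0.05,0,0,0,-1]

```text
time: 23.72
ee_pos: [0.5186, 0.3477, 0.1333]
tcp_rot: [-90.0, -0.1, 65.1]
wrist_force: [-6.5, -0.9, 16.7]
opening: -0.0
```

```bash
python3 st.py
```

```text
t 23.7167 tip z 60.3 off x 0.0 z 26.8 [-6.4751 -0.8689 16.6558] [-90.0169  -0.1037  65.1091]
```

Call:
arm_command:
  rows: [0,-0.4,0,0,0,0,-1,0,-1.2,-0.5,0,0,0,-1,1.5,-1.2,-1.8,0,0,0,-1,2.6,-1.0,-2.7,0,0,0,-1,2.6,-0.5,-2.7,0,0,0,-1,2.6,-0.3,-2.7,0,0,0,-1,2.6,-0.2,-2.7,0,0,0,-1]

```text
time: 24.3
ee_pos: [0.5542, 0.3596, 0.1334]
tcp_rot: [-90.1, -0.0, 65.1]
wrist_force: [3.1, -0.4, 7.6]
opening: -0.0001
```

```bash
python3 st.py
```

```text
t 24.3 tip z 60.4 off x 25.8 z -0.4 [ 3.0946 -0.4196  7.5651] [-90.0631  -0.0299  65.0936]
```

Call:
arm_command:
  rows: [0,0.05,0,0,0,0,-1,0,0.08,0,0,0,0,-1]

```text
time: 24.47
ee_pos: [0.5541, 0.3596, 0.1334]
tcp_rot: [-90.1, -0.1, 65.1]
wrist_force: [3.3, 0.0, 6.3]
opening: 0.0001
```

```bash
python3 st.py
```

```text
t 24.4667 tip z 60.4 off x 25.7 z -0.4 [3.2788 0.0016 6.3304] [-90.1075  -0.0772  65.0998]
```

Call:
arm_command:
  rows: [0,0.05,0,0,0,0,-1,0,0.1,0,0,0,0,-1,0,0.1,0,0,0,0,-1]

```text
time: 24.72
ee_pos: [0.5541, 0.3596, 0.1334]
tcp_rot: [-90.1, -0.1, 65.1]
wrist_force: [2.6, -0.9, 8.8]
opening: 0.0003
```

```bash
python3 st.py
```

```text
t 24.7167 tip z 60.4 off x 25.7 z -0.4 [ 2.5995 -0.8821  8.8441] [-90.1352  -0.1185  65.1011]
```

Call:
arm_command:
  rows: [0,0.05,0,0,0,0,-1,0,0.05,0,0,0,0,-1]

```text
time: 24.88
ee_pos: [0.5541, 0.3596, 0.1333]
tcp_rot: [-90.1, -0.1, 65.1]
wrist_force: [0.5, -1.6, 14.4]
opening: -0.0003
```

```bash
python3 st.py
```

```text
t 24.8833 tip z 60.3 off x 25.7 z -0.4 [ 0.5212 -1.5738 14.4391] [-90.1448  -0.1388  65.1015]
```

Call:
arm_command:
  rows: [0,0.04,0,0,0,0,-1,0,0.06,0,0,0,0,-1,0,0.06,0,0,0,0,-1]

```text
time: 25.13
ee_pos: [0.5541, 0.3596, 0.1332]
tcp_rot: [-90.2, -0.2, 65.1]
wrist_force: [0.9, -3.0, 15.9]
opening: -0.0002
```

```bash
python3 st.py
```

```text
t 25.1333 tip z 60.2 off x 25.7 z -0.4 [ 0.8715 -2.9629 15.8833] [-90.1596  -0.1558  65.105 ]
```

Now -x.

Call:
arm_command:
  rows: [0,-0.6,0,0,0,0,-1,-1.5,-1.3,0,0,0,0,-1,-4,-1.3,0,0,0,0,-1,-5.2,-1.0,0.02,0,0,0,-1,-5.2,-0.7,0.02,0,0,0,-1,-5.2,-0.5,0.02,0,0,0,-1,-5.2,-0.4,0.02,0,0,0,-1]

```text
time: 25.72
ee_pos: [0.5314, 0.3131, 0.1338]
tcp_rot: [-90.0, 0.0, 65.1]
wrist_force: [-0.4, -0.7, 0.6]
opening: 0.0002
```

```bash
python3 st.py
```

```text
t 25.7167 tip z 60.8 off x -26.0 z 0.6 [-0.3663 -0.6879  0.5582] [-89.9766   0.0197  65.1296]
```

Call:
arm_command:
  rows: [0,0.05,0,0,0,0,-1,0,0.08,0,0,0,0,-1]

```text
time: 25.88
ee_pos: [0.5315, 0.3132, 0.1336]
tcp_rot: [-90.0, 0.0, 65.1]
wrist_force: [-3.5, -3.4, 6.2]
opening: 0.0
```

```bash
python3 st.py
```

```text
t 25.8833 tip z 60.6 off x -25.9 z 0.6 [-3.5405 -3.4483  6.1701] [-89.9924   0.0365  65.1484]
```

Call:
arm_command:
  rows: [-0.03,0.05,0,0,0,0,-1,-0.04,0.08,0,0,0,0,-1]

```text
time: 26.05
ee_pos: [0.5314, 0.313, 0.1336]
tcp_rot: [-90.0, -0.0, 65.2]
wrist_force: [-3.4, -2.2, 8.9]
opening: -0.0
```

Call:
arm_command:
  rows: [0,0.05,0,0,0,0,-1,0,0.06,0,0,0,0,-1]

```text
time: 26.22
ee_pos: [0.5314, 0.313, 0.1334]
tcp_rot: [-90.0, -0.0, 65.2]
wrist_force: [-4.7, -4.0, 12.4]
opening: 0.0001
```

```bash
python3 st.py
```

```text
t 26.2167 tip z 60.4 off x -26.1 z 0.6 [-4.7306 -3.9935 12.3864] [-90.0233  -0.032   65.154 ]
```

Call:
arm_command:
  rows: [0,0.04,0,0,0,0,-1,0,0.07,0,0,0,0,-1,0,0.07,0,0,0,0,-1]

```text
time: 26.47
ee_pos: [0.5314, 0.3129, 0.1334]
tcp_rot: [-90.0, -0.1, 65.2]
wrist_force: [-6.4, -4.6, 13.9]
opening: -0.0
```

```bash
python3 st.py
```

```text
t 26.4667 tip z 60.4 off x -26.1 z 0.5 [-6.3822 -4.6292 13.8824] [-90.0395  -0.0552  65.153 ]
```

Call:
arm_command:
  rows: [-0.02,0.03,0,0,0,0,-1,-0.03,0.05,0,0,0,0,-1,-0.03,0.05,0,0,0,0,-1]

```text
time: 26.72
ee_pos: [0.5314, 0.3129, 0.1333]
tcp_rot: [-90.1, -0.1, 65.2]
wrist_force: [-7.0, -3.5, 18.1]
opening: 0.0001
```

```bash
python3 st.py
```

```text
t 26.7167 tip z 60.3 off x -26.2 z 0.5 [-6.9658 -3.4961 18.1253] [-90.0513  -0.1016  65.1586]
```

Call:
arm_command:
  rows: [0,0.03,0,0,0,0,-1,0,0.04,0,0,0,0,-1,0,0.04,0,0,0,0,-1]

```text
time: 26.97
ee_pos: [0.5314, 0.3129, 0.1333]
tcp_rot: [-90.1, -0.1, 65.2]
wrist_force: [-8.1, -4.4, 19.0]
opening: 0.0
```

```bash
python3 st.py
```

```text
t 26.9667 tip z 60.3 off x -26.2 z 0.5 [-8.0675 -4.4494 19.0399] [-90.0614  -0.1099  65.1617]
```

Call:
arm_command:
  rows: [0,-0.6,0,0,0,0,-1,0,-3,0,0,0,0,-1,2,-5,-4,0,0,0,-1,2.6,-5,-8,0,0,0,-1,2.6,-5,-12,0,0,0,-1,2.6,-5,-14,0,0,0,-1,2.6,-5,-14,0,0,0,-1,2.6,-5,-14,0,0,0,-1]

```text
time: 27.63
ee_pos: [0.6702, 0.2765, 0.1791]
tcp_rot: [-89.9, 0.1, 65.0]
wrist_force: [-0.5, -0.3, 0.0]
opening: -0.0002
```

```bash
python3 - <<'E'
from m import *
d=imaging.camera('top')
cv2.imwrite('pics/c14.png',np.hstack([cv2.resize(c['pixels'][160:200,305:345],(400,400),interpolation=cv2.INTER_CUBIC),cv2.resize(d['pixels'][120:220,240:340],(400,400),interpolation=cv2.INTER_CUBIC)]))
H0=np.array([.541,.337]);R=np.hypot(*(X[:,:2]-H0).T)
m=(X[:,2]>.0525)&(X[:,2]<.07)&(R<.028)
q=X[m];A=np.c_[q[:,:2]-H0,np.ones(len(q))];s=np.linalg.lstsq(A,q[:,2],rcond=None)[0];print('scene plane',s,len(q))
K=d['camera_matrix'];z=d['z_map'];P2=np.stack([(uu-K[0,2])/K[0,0]*z,-(vv-K[1,2])/K[1,1]*z,-z,np.ones_like(z)],-1)@d['world_from_camera'].T
X2=P2[140:200,260:320,:3].reshape(-1,3);H1=np.array([.543,.336]);R=np.hypot(*(X2[:,:2]-H1).T)
m=(R<.02);q=X2[m];A=np.c_[q[:,:2]-H1,np.ones(len(q))];s=np.linalg.lstsq(A,q[:,2],rcond=None)[0];print('top floor plane',s,len(q), 'ring',np.median(X2[(R>.0245)&(R<.0285)][:,2]),'block',np.median(X2[(R>.036)&(R<.046)][:,2]))
E
```

```text
scene plane [-0.0066 -0.0139  0.0573] 271
top floor plane [0.0034 0.0057 0.0564] 400 ring 0.06141185691517537 block 0.04471286842979294
```

View pics/c14.png

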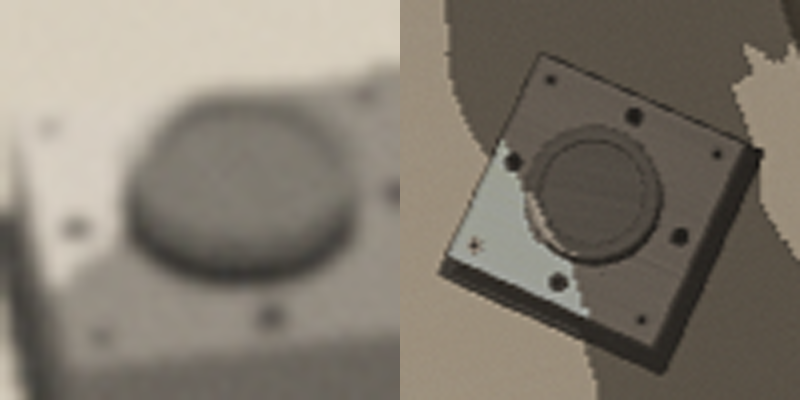

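Call:
arm_command:
  rows: [0,0,4,0,0,0,-1,0,0,8,0,0,0,-1,0,0,12,0,0,0,-1,0,1,15,0,0,0,-1,0,2.5,16.55,0,0,0,-1,0,3.9,16.55,0,0,0,-1,0,4.3,16.55,0,0,0,-1,0,4.4,16.55,0,0,0,-1]

```text
time: 28.4
ee_pos: [0.5177, 0.3469, 0.1361]
tcp_rot: [-90.0, 0.1, 65.2]
wrist_force: [-0.2, 0.2, 0.1]
opening: 0.0002
```

```bash
python3 st.py
```

```text
t 28.4 tip z 63.1 off x -1.1 z 27.2 [-0.2496  0.1626  0.1407] [-89.9684   0.0515  65.2179]
```

Call:
arm_command:
  rows: [0.08,0.1,-0.08,0,0,0,-1,0.08,0.15,-0.08,0,0,0,-1,0.08,0.2,-0.08,0,0,0,-1]

```text
time: 28.65
ee_pos: [0.5207, 0.3469, 0.1353]
tcp_rot: [-90.0, -0.1, 65.1]
wrist_force: [-0.0, 0.1, -0.4]
opening: 0.0001
```

Call:
arm_command:
  rows: [0,0.05,0,0,0,0,-1,0,0.07,0,0,0,0,-1]

```text
time: 28.82
ee_pos: [0.5204, 0.3468, 0.1341]
tcp_rot: [-90.0, -0.0, 65.1]
wrist_force: [0.6, 0.2, 0.5]
opening: -0.0006
```

```bash
python3 st.py
```

```text
t 28.8167 tip z 61.1 off x -0.0 z 24.8 [0.6408 0.2359 0.4936] [-90.0107  -0.0187  65.1009]
```

Call:
arm_command:
  rows: [0,0.05,0.12,0,0,0,-1,0,0.08,0.12,0,0,0,-1]

```text
time: 28.98
ee_pos: [0.5192, 0.3474, 0.1335]
tcp_rot: [-90.0, -0.0, 65.1]
wrist_force: [0.7, -1.2, 4.6]
opening: 0.0
```

Call:
arm_command:
  rows: [0,0.05,0,0,0,0,-1,0,0.08,0,0,0,0,-1]

```text
time: 29.15
ee_pos: [0.5192, 0.3475, 0.1334]
tcp_rot: [-90.0, -0.1, 65.1]
wrist_force: [-0.6, -2.4, 10.0]
opening: -0.0003
```

Call:
arm_command:
  rows: [0,0.04,0,0,0,0,-1,0,0.08,0,0,0,0,-1]

```text
time: 29.32
ee_pos: [0.5192, 0.3475, 0.1333]
tcp_rot: [-90.1, -0.1, 65.1]
wrist_force: [-4.0, -3.3, 13.8]
opening: 0.0001
```

```bash
python3 st.py
```

```text
t 29.3167 tip z 60.3 off x 0.1 z 26.2 [-4.0485 -3.2797 13.8385] [-90.0629  -0.0797  65.1245]
```

Call:
arm_command:
  rows: [0,0.04,0,0,0,0,-1,0,0.08,0,0,0,0,-1]

```text
time: 29.48
ee_pos: [0.5192, 0.3475, 0.1332]
tcp_rot: [-90.1, -0.1, 65.1]
wrist_force: [-5.6, -4.4, 19.6]
opening: 0.0004
```

Call:
arm_command:
  rows: [0,0.04,0,0,0,0,-1,0,0.04,0,0,0,0,-1]

```text
time: 29.65
ee_pos: [0.5192, 0.3475, 0.1332]
tcp_rot: [-90.1, -0.1, 65.1]
wrist_force: [-5.8, -4.1, 17.8]
opening: -0.0002
```

```bash
python3 st.py
```

```text
t 29.65 tip z 60.2 off x 0.1 z 26.2 [-5.8099 -4.0681 17.8137] [-90.0867  -0.1212  65.123 ]
```

Call:
arm_command:
  rows: [0,-0.6,0,0,0,0,-1,0,-3,0,0,0,0,-1,0,-6,-4,0,0,0,-1,0,-6,-8,0,0,0,-1,0,-6,-12,0,0,0,-1,0,-6,-16,0,0,0,-1,0,-6,-17,0,0,0,-1,0,-6,-17,0,0,0,-1,0,-6,-17,0,0,0,-1]

```text
time: 30.4
ee_pos: [0.6736, 0.2754, 0.1893]
tcp_rot: [-89.9, 0.0, 65.1]
wrist_force: [-0.9, 0.3, -0.3]
opening: 0.0001
```

```bash
python3 - <<'E'
from m import *
d=imaging.camera('top')
K=d['camera_matrix'];z=d['z_map'];P2=np.stack([(uu-K[0,2])/K[0,0]*z,-(vv-K[1,2])/K[1,1]*z,-z,np.ones_like(z)],-1)@d['world_from_camera'].T
X2=P2[140:200,260:320,:3].reshape(-1,3);H1=np.array([.543,.336]);D=X2[:,:2]-H1;R=np.hypot(*D.T)
m=(R<.02);q=X2[m];A=np.c_[q[:,:2]-H1,np.ones(len(q))];print(np.linalg.lstsq(A,q[:,2],rcond=None)[0])
r=(R>.024)&(R<.0285);a=np.degrees(np.arctan2(D[:,1],D[:,0]))
for t in [65,155,-115,-25]:
  k=r&(np.abs((a-t+180)%360-180)<35);print(t,np.median(X2[k][:,2]),k.sum())
cv2.imwrite('pics/c15.png',cv2.resize(c['pixels'][140:220,290:370],(600,600),interpolation=cv2.INTER_CUBIC))
o=sensors.get_obs();print(o['time'],o['ee_pos'],o['wrist_force'])
E
```

```text
[-0.001  -0.0009  0.0565]
65 0.06145726955603603 53
155 0.0618000898939004 50
-115 0.06114044900057125 57
-25 0.0616785489590953 43
30.5 [0.6725 0.2764 0.1902] [ 0.4065  0.0819 -0.3793]
```

View pics/c15.png

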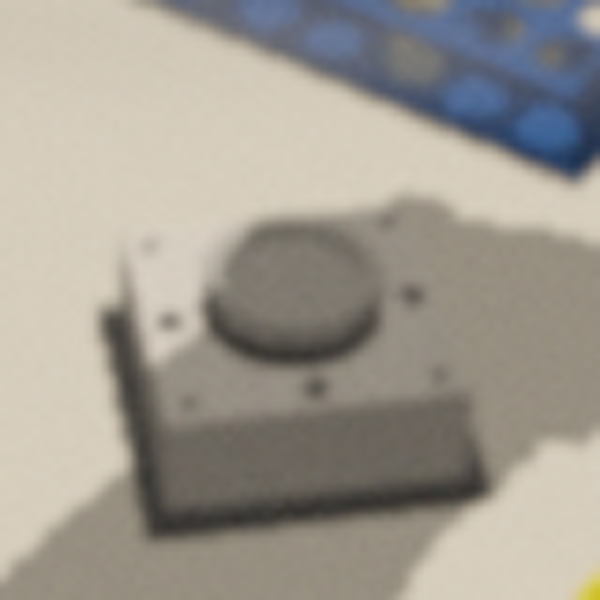

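The picture shows the cup level in the bore, flange down on the collar (centred near 295, 290), with no gap visible. The robot is clear of it.

```bash
python3 -c "
from workcell import bot
print(bot.job_done())"
```

```text
the job is handed in; nothing more can be done
None
```

The steel cup is home in the housing bore, and I handed the job in at about 30.5 s of the 72 s allowed. I stood it on the jaws flange up and let go of it. I then pressed it down with shut fingertips, about 1.5 to 2.5 mm at a time on opposite sides in turn.

- **Seating:** All four sides went stiff at the same rim height, 60.2 to 60.4 mm above the table, which is about 16.3 mm above the block top. That puts the collar at about 6.3 mm, in line with the camera depth reading of about 50 mm for its top.
- **Level:** The last depth fit of the cup's recess floor showed a tilt under 0.1 degrees. Camera heights at the four rim sides spread by 0.7 mm, which is about the depth noise.
- **Lean on the way in:** The most I worked out from the tip heights was about 4 degrees.
- **Force:** The highest reading was about 21 N in all (19.6 N of it straight down). I read the force only between moves, so a short peak in between could have been missed.
- **Less certain:** I checked the -z and +x sides of the tool at bottom with only about 16 N each. They did not move, and the other two sides took about 20 N. Camera rim heights came out 0.9 to 1.5 mm above the touch values, within the 2 mm calibration.

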